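# Put the picnic tumblers back on their carrier

## Task

Put the picnic set away on its wooden carrier: stack all the large steel tumblers upright in the large holder and all the small ones in the small holder, each lowered gently into the one below until it just sits, straight and without being rammed tight, and return the tea box and the salt shaker upright to their own tagged slots. Leave the spice jar and the egg timer where they are.

Things in the scene. Friction and masses are not known exactly. Their poses are not given: they have to be found in the camera images.
- carrier: the carrier: a fixed light wooden board, 130 x 440 x 12 mm, a low steel bar (top 38 mm above the worktop) at each end; on it, in a row along its y axis 103 mm apart, stand the two holders (outer places) and the two slots (inner places); either pair may be swapped. Origin at the centre of its underside, x away from the robot, z up.
- holder_large: large holder: fixed round wooden socket on the carrier, 66 mm across, 38 mm high, bore tapered like the tumblers; its front tag shows a large tumbler. Origin on its axis at its underside, 12 mm above the worktop; z up. A large tumbler let go in it sits with its foot 8 mm (mid point 48 mm) above this origin; each further one nested in the one below sits 27.5 mm higher, give or take 2 mm.
- holder_small: small holder: fixed round wooden socket on the carrier, 55 mm across, 38 mm high, bore tapered like the tumblers; its front tag shows a small tumbler. Origin on its axis at its underside, 12 mm above the worktop; z up. A small tumbler let go in it sits with its foot 8 mm (mid point 41 mm) above this origin; each further one nested in the one below sits 27.5 mm higher, give or take 2 mm.
- tea_slot: slot for the tea box: a fixed open rectangular wooden tray on the carrier, 94 x 46 mm inside (long way along its x axis), rim 22 mm high, floor 6 mm thick, with a box outline on its tag. Origin at the centre of its underside, 12 mm above the worktop; z up.
- shaker_slot: slot for the salt shaker: a fixed open square wooden tray on the carrier, 56 x 56 mm inside, rim 22 mm high, floor 6 mm thick, with a shaker outline on its tag. Origin at the centre of its underside, 12 mm above the worktop; z up.
- tea_box_mid (a point): centre of the tea box, a small carton 32 mm (its x axis) by 80 mm (its y axis) by 54 mm high, standing on the worktop, z up
- salt_shaker_mid (a point): centre, half-way up, of the salt shaker, round, 44 mm in diameter up to 74 mm, then a 34 mm cap, 90 mm high in all, standing on the worktop, z up
- spice_jar: a red-capped spice jar, 45 mm in diameter, 106 mm high, to be left alone; origin at the centre of its underside
- egg_timer: a white egg timer, 61 mm in diameter, 58 mm high, to be left alone; origin at the centre of its underside
- large_1_mid (a point): centre of a large plain steel tumbler (absent in some starts), on its axis half-way up, 80 mm high, outer diameter 64 mm at the rim narrowing evenly to 38.4 mm at the foot, wall 4.4 mm, solid base 12 mm thick, 90 g give or take 40 %; z is its axis, upwards from foot to rim. It starts standing upright on the worktop.
- large_2_mid (a point): centre of a large plain steel tumbler (absent in some starts), on its axis half-way up, 80 mm high, outer diameter 64 mm at the rim narrowing evenly to 38.4 mm at the foot, wall 4.4 mm, solid base 12 mm thick, 90 g give or take 40 %; z is its axis, upwards from foot to rim. It starts standing upright on the worktop.
- large_3_mid (a point): centre of a large plain steel tumbler (absent in some starts), on its axis half-way up, 80 mm high, outer diameter 64 mm at the rim narrowing evenly to 38.4 mm at the foot, wall 4.4 mm, solid base 12 mm thick, 90 g give or take 40 %; z is its axis, upwards from foot to rim. It starts standing upright on the worktop.
- small_1_mid (a point): centre of a small plain steel tumbler (absent in some starts), on its axis half-way up, 66 mm high, outer diameter 48.9 mm at the rim narrowing evenly to 27.8 mm at the foot, wall 4.4 mm, solid base 12 mm thick, 70 g give or take 40 %; z is its axis, upwards from foot to rim. It starts standing upright on the worktop.
- small_2_mid (a point): centre of a small plain steel tumbler (absent in some starts), on its axis half-way up, 66 mm high, outer diameter 48.9 mm at the rim narrowing evenly to 27.8 mm at the foot, wall 4.4 mm, solid base 12 mm thick, 70 g give or take 40 %; z is its axis, upwards from foot to rim. It starts standing upright on the worktop.
- small_3_mid (a point): centre of a small plain steel tumbler (absent in some starts), on its axis half-way up, 66 mm high, outer diameter 48.9 mm at the rim narrowing evenly to 27.8 mm at the foot, wall 4.4 mm, solid base 12 mm thick, 70 g give or take 40 %; z is its axis, upwards from foot to rim. It starts standing upright on the worktop.

How it is judged:
At the end, for the whole second after the job is handed in: Tumblers upright (0.08 rad), within 8 mm of the axis of the holder of their size, nested at natural height (within 4, 6, 8 mm from the lowest up); tea box (lengthwise, 0.2 rad) and shaker upright on their slots' floors, within 15 mm of centre; all at rest (horizontal distance between each of large_1_mid, large_2_mid, large_3_mid and holder_large below 0.008 m and angle between each of large_1_mid, large_2_mid, large_3_mid, small_1_mid, small_2_mid, small_3_mid, tea_box_mid, salt_shaker_mid's own z axis and vertical below 0.08 rad and (z of large_1_mid in the frame of holder_large between 0.044 and 0.052 m or z of large_1_mid in the frame of holder_large between 0.0695 and 0.0815 m or z of large_1_mid in the frame of holder_large between 0.095 and 0.111 m) and linear speed of each of large_1, large_2, large_3, small_1, small_2, small_3, tea_box, salt_shaker below 0.02 m/s and (z of large_2_mid in the frame of holder_large between 0.044 and 0.052 m or z of large_2_mid in the frame of holder_large between 0.0695 and 0.0815 m or z of large_2_mid in the frame of holder_large between 0.095 and 0.111 m) and (z of large_3_mid in the frame of holder_large between 0.044 and 0.052 m or z of large_3_mid in the frame of holder_large between 0.0695 and 0.0815 m or z of large_3_mid in the frame of holder_large between 0.095 and 0.111 m) and horizontal distance between each of small_1_mid, small_2_mid, small_3_mid and holder_small below 0.008 m and (z of small_1_mid in the frame of holder_small between 0.037 and 0.045 m or z of small_1_mid in the frame of holder_small between 0.0625 and 0.0745 m or z of small_1_mid in the frame of holder_small between 0.088 and 0.104 m) and (z of small_2_mid in the frame of holder_small between 0.037 and 0.045 m or z of small_2_mid in the frame of holder_small between 0.0625 and 0.0745 m or z of small_2_mid in the frame of holder_small between 0.088 and 0.104 m) and (z of small_3_mid in the frame of holder_small between 0.037 and 0.045 m or z of small_3_mid in the frame of holder_small between 0.0625 and 0.0745 m or z of small_3_mid in the frame of holder_small between 0.088 and 0.104 m) and z of tea_box_mid in the frame of tea_slot between 0.027 and 0.039 m and horizontal distance between tea_box_mid and tea_slot below 0.015 m and z of salt_shaker_mid in the frame of shaker_slot between 0.045 and 0.057 m and horizontal distance between salt_shaker_mid and shaker_slot below 0.015 m and angle between the y axis of tea_box_mid and the x axis of tea_slot, either way round below 0.2 rad); the robot touches nothing.
It fails at once if a tumbler is rammed into another or its holder: a push of some 30 N, which the taper turns into over 150 N of contact force (contact force between large_1 and large_2 above 150 N or contact force between any of large_1, large_2 and large_3 above 150 N or contact force between any of large_1, large_2, large_3 and holder_large above 150 N or contact force between small_1 and small_2 above 150 N or contact force between any of small_1, small_2 and small_3 above 150 N or contact force between any of small_1, small_2, small_3 and holder_small above 150 N).
It fails at once if the spice jar or the egg timer is shifted by more than 4 cm (distance of any of spice_jar, egg_timer from where it was at the start of the episode above 0.04 m).
Of large_1, large_2, large_3, small_1, small_2, small_3 only 4 to 6 are there at a start; the rules pass over those that are not, and their reading is None.
At some moment in a run one of large_1, large_2, large_3, tea_box may be knocked a few centimetres aside while the robot is not near it.
It also fails if it takes over 210 s, if anything falls off the work surface, if the arm or the gripper's body presses on something with over 40 N, if the wrist force passes 120 N, or if a joint passes its speed limit or range.

## Robot

A 7-joint arm with a two-finger parallel gripper is mounted at the origin on a cart in front of the work surface, level with it; the furniture and walls round the work are solid. World frame = base frame: x ahead of the robot, y to its left, z up, the work surface at z = 0. Lengths are in m, angles in rad, forces in N, time in s.
With the tool pointing down it reaches from about 0.4 to 0.85 m from the base axis. Payload 4.4 kg.
Tool frame: the origin (TCP) lies midway between the tips of the shut fingers; the grasp point (between the pads) lies env.grip_point_offset behind it (env.grip_point_offset is the distance from the TCP to the grasp point, in m); z points along the fingers, y is the direction in which the jaws open and shut (so a half turn about z gives the same grasp; the last joint's range is limited). The gripper opens to 94 mm and grips with 3 to 60 N. Pads are 16 mm wide; open, the fingers measure 119 mm over their backs; the gripper's body (75 mm by 177 mm) begins 78 mm behind the grasp point.
Start: joints at [1.197, 0.628, 0.038, 1.517, -0.027, 0.996, -0.02], TCP at [0.197, -0.619, 0.184] pointing down, gripper open.
Joint ranges: [-3.06, 3.06], [-0.37, 2.12], [-1.25, 1.32], [0.18, 2.47], [-1.1, 4.24], [0.23, 1.98], [-2.94, 2.94]. Speed limits (rad/s): [2.57, 2.57, 3.14, 3.14, 3.14, 3.14, 3.14].

## Interface

Orientations are given as a 3x3 rotation matrix whose columns are the frame's x, y, z axes.
In Python, from rig import get_state, get_image, camera_params, close_job, env gives the robot as it stands.
- The arm moves only by the shell command python3 -m jog 'ROWS'. ROWS is a JSON object of lists of equal length, an entry for each row: "twist": the turn, a rotation vector about the world's x, y, z in rad, a list of three; "travel": the shift along the world's x, y, z in cm, a list of three; "claw": the finger opening in cm, from 0 to 9.4. A call has exactly 10 rows; each row shifts and turns the commanded pose from where the row before left it; what a row does not reach is not made up. A row lasts 1/12 s, in which the tool goes at most 41.7 mm and 7.16 degrees, less where a joint would pass 70% of its speed; a pose out of reach is approached as far as the arm can. A call is refused whole if a number of a shift passes 4.17 or a number of a turn 0.125, either way. A call with a gripper value outside its range is refused whole. The fingers move at their own pace and stop on an object; the grip force is fixed at half the most. Time passes only in rows, so rows that do not move let the fingers close, or fill a call up. It gives the time, the measured TCP pose, the force and the opening at its end, in the units of the state.
- get_state(): the state, without advancing time (a new reading comes with each control period).
- get_image(name): name is "side" or "top" or "wrist"; returns (picture, depth): 384x512x3 uint8, blue, green, red; 384x512 float32, m along the optical axis (not along the pixel's ray), 0 where there is no reading.
- camera_params(name): a dict with "fx", "fy", "cx", "cy" (pixels), "R" (3x3) and "t" (3): a world point X has camera coordinates R X + t; the wrist camera has in their place "mount" (4x4, takes a point from camera to tool coordinates, whose origin is the TCP and whose axes are the flange's). Camera axes: x right, y down, z forward; pixel columns grow to the right and rows downward; lengths in m; the calibration is good to about 2 mm. A picture is of the moment at which its call begins: read the wrist's pose just before it. camera_params takes no time and is no camera call.
- close_job(): hands the job in, once; it reports no verdict.
The state is a dict: "time": time; "q": joint angles; "joint_velocities": joint speeds; "effort": joint torques, N m; "ee_pos": TCP position; "eef_rot": TCP orientation; "wrist_force": force on the tool from outside, world axes, zero at the start; "moment": the same for the moment, N m; "grip_width": finger opening in m.
Only numpy, scipy, OpenCV 4.12 (cv2) and the standard library are available. Lean on these libraries where they do the work, as an engineer would, in place of code of your own. Each camera call takes 0.05 s, during which the arm holds its last target. There are 200 camera calls.

## Working session

There is one attempt and no reset: what is moved stays moved. The work goes in short steps, Python scripts to look and compute and a shell command to move; the robot and the scene stay as the last step left them, time stands still between calls to the robot, and variables do not carry over. Pictures are saved under pics/ and viewed, on a budget of 14 in all, crops included, one or two more only if the job needs it, and the job is handed in when it is done.

```bash
mkdir -p pics; ls; python3 - <<'E'
from rig import *
import cv2
print(get_state(), env.grip_point_offset)
for n in ("side","top"):
    im,d=get_image(n); cv2.imwrite(f"pics/{n}0.png",im); import numpy as np; np.save(f"pics/{n}0.npy",d); print(n,camera_params(n))
print(camera_params("wrist"))
E
```

```text
pics
{'time': 0.0, 'q': array([ 1.19720655,  0.62931406,  0.03844531,  1.5183224 , -0.02700954,
        0.99628528, -0.02001321]), 'joint_velocities': array([ 3.68478515e-04,  8.32255154e-04, -3.53352942e-05, -1.01230522e-03,
       -7.16118930e-04,  2.48555034e-04,  1.12491210e-03]), 'effort': array([-8.12075941e-04, -5.49729645e+01,  1.14316821e+00, -1.86633039e+01,
       -5.22242615e-02,  2.37230421e-02,  1.42222957e-04]), 'ee_pos': array([ 0.19674315, -0.61879807,  0.18288957]), 'eef_rot': array([[ 9.53011567e-01,  3.02933387e-01, -5.63117447e-04],
       [ 3.02933910e-01, -9.53010012e-01,  1.72135962e-03],
       [-1.51992657e-05, -1.81106300e-03, -9.99998360e-01]]), 'wrist_force': array([ 0.15964362, -0.58920041, -0.55093101]), 'moment': array([ 0.014664  , -0.01563445,  0.00214387]), 'grip_width': 0.09379734917030391} 0.0188
side {'fx': 395.2991097435536, 'fy': 395.2991097435536, 'cx': 255.7593950453394, 'cy': 195.7511315301386, 'R': array([[-0.92431436, -0.38108256,  0.02047071],
       [-0.25626434,  0.58003219, -0.77323428],
       [ 0.28279243, -0.71995746, -0.63378995]]), 't': array([0.49480727, 0.19329383, 1.0282695 ])}
top {'fx': 427.50939315735485, 'fy': 427.50939315735485, 'cx': 253.92230500342504, 'cy': 200.47759657809416, 'R': array([[-0.02591638, -0.99918765, -0.03086062],
       [-0.98042328,  0.03143314, -0.19437633],
       [ 0.19518848,  0.02521894, -0.98044146]]), 't': array([-0.0064809 ,  0.55037033,  1.04315045])}
{'fx': 270.06744469865896, 'fy': 270.06744469865896, 'cx': 259.332310150556, 'cy': 195.09556228409582, 'mount': array([[ 6.28995881e-04, -9.72882993e-01, -2.31296967e-01,
         6.61500145e-02],
       [ 9.99999792e-01,  5.78211585e-04,  2.87351508e-04,
         5.16710569e-04],
       [-1.45820809e-04, -2.31297100e-01,  9.72883154e-01,
        -2.00940004e-01],
       [ 0.00000000e+00,  0.00000000e+00,  0.00000000e+00,
         1.00000000e+00]])}
```

View pics/top0.png

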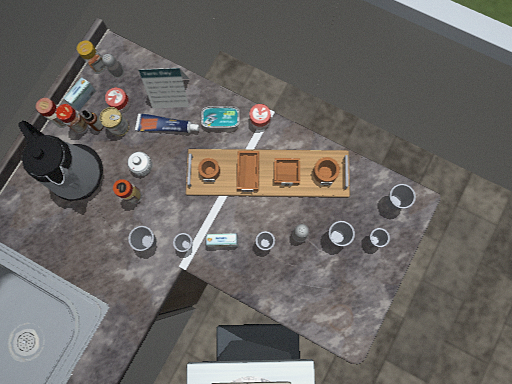

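View pics/side0.png

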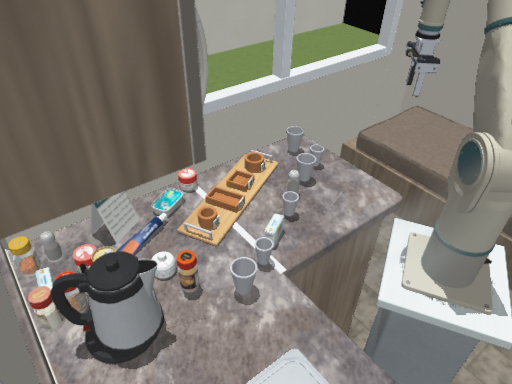

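Top view: large tumblers at (142,238), (342,233), (402,196); small ones at (183,243), (264,241), (379,238). The tea box is at (222,240) and the shaker at (301,232). On the carrier, left to right: small holder (209,170), tea slot (248,170), shaker slot (286,172), large holder (327,172). The egg timer (139,163) and spice jar (124,189) stay put.

```bash
cat > h.py <<'E'
import numpy as np, cv2
from rig import *
from scipy.optimize import least_squares
def cloud(name,d,st=None):
    p=camera_params(name); v,u=np.mgrid[0:384,0:512]
    P=np.stack([(u-p["cx"])/p["fx"]*d,(v-p["cy"])/p["fy"]*d,d],-1)
    if name=="wrist":
        M=p["mount"]; W=(P@M[:3,:3].T+M[:3,3])@st["eef_rot"].T+st["ee_pos"]
    else: W=(P-p["t"])@p["R"]
    W[d<=0]=np.nan; return W
def circ(xy,r=None):
    c=xy.mean(0)
    f=lambda q: np.hypot(*(xy-q[:2]).T)-(q[2] if r is None else r)
    s=least_squares(f,[*c,0.03] if r is None else c,loss="soft_l1",f_scale=.002)
    return s.x,np.abs(s.fun).mean()
def look(name):
    st=get_state(); im,d=get_image(name); return im,d,cloud(name,d,st)
E
python3 - <<'E'
from h import *
W=cloud("top",np.load("pics/top0.npy"))
flat=W[200:230,280:330].reshape(-1,3); print("table z",np.nanmedian(flat[:,2]),np.isnan(W).mean())
def near(u,v,R=26):
    return W[max(0,v-R):v+R,max(0,u-R):u+R].reshape(-1,3)
for n,u,v,H,r in [("L1",142,238,.08,.032),("L2",342,233,.08,.032),("L3",402,196,.08,.032),("S1",183,243,.066,.0245),("S2",264,241,.066,.0245),("S3",379,238,.066,.0245),("HS",209,170,.05,.0275),("HL",327,172,.05,.033)]:
    P=near(u,v); Q=P[(P[:,2]>H-.006)&(P[:,2]<H+.008)]
    Q=Q[np.hypot(*(Q[:,:2]-np.median(Q[:,:2],0)).T)<r*1.5]
    print(n,len(Q),np.nanmax(P[:,2]).round(3),*[np.round(a,4) for a in circ(Q[:,:2])],circ(Q[:,:2],r-.0015)[0].round(4))
for n,u,v,a,b in [("tea",222,240,.048,.062),("salt",301,232,.08,.1),("saltbody",301,232,.03,.1),("teaslot",248,172,.028,.04),("shslot",286,172,.028,.04),("egg",139,163,.01,.08),("spice",124,189,.08,.12)]:
    P=near(u,v,22); Q=P[(P[:,2]>a)&(P[:,2]<b)]
    R=cv2.minAreaRect(Q[:,:2].astype(np.float32)*1000)
    print(n,len(Q),np.nanmax(Q[:,2]).round(4),np.median(Q,0).round(4),R)
P=W[140:205,180:358].reshape(-1,3);Q=P[(P[:,2]>.006)&(P[:,2]<.02)]
print("carrier",cv2.minAreaRect(Q[:,:2].astype(np.float32)*1000))
E
```

```text
table z 0.0007332533221192446 0.00396728515625
L1 165 0.086 [0.459  0.2609 0.0289] 0.0013 [0.459  0.2607]
L2 159 0.085 [ 0.4562 -0.2334  0.0289] 0.0013 [ 0.4561 -0.2332]
L3 163 0.085 [ 0.5447 -0.3896  0.029 ] 0.0014 [ 0.5447 -0.3895]
S1 112 0.072 [0.4473 0.1598 0.0214] 0.0013 [0.4472 0.1596]
S2 112 0.072 [ 0.4454 -0.0461  0.0214] 0.0013 [ 0.4452 -0.0461]
S3 117 0.082 [ 0.4453 -0.3291  0.0216] 0.0013 [ 0.4454 -0.3289]
HS 213 0.057 [0.642  0.0964 0.023 ] 0.0026 [0.642  0.0964]
HL 262 0.056 [ 0.6278 -0.2121  0.0283] 0.0025 [ 0.628  -0.2121]
tea 356 0.0604 [0.4535 0.0635 0.0541] ((453.7252502441406, 63.62446212768555), (29.959516525268555, 76.96074676513672), 1.7703672647476196)
salt 135 0.0942 [ 0.4656 -0.1364  0.0869] ((465.9988708496094, -137.5828399658203), (30.453903198242188, 31.042823791503906), 54.329673767089844)
saltbody 242 0.0942 [ 0.4609 -0.1342  0.0817] ((462.92462158203125, -137.78858947753906), (41.30191421508789, 38.20333480834961), 87.67024993896484)
teaslot 281 0.0395 [ 0.6341 -0.0094  0.0342] ((636.2496337890625, -5.662872314453125), (58.34117889404297, 108.44902801513672), 87.7434310913086)
shslot 235 0.0396 [ 0.6357 -0.1155  0.0341] ((631.4380493164062, -110.05874633789062), (66.58346557617188, 71.51687622070312), 87.49607849121094)
egg 445 0.075 [0.6635 0.2815 0.0407] ((652.2738037109375, 279.95849609375), (91.25454711914062, 59.53544998168945), 22.026023864746094)
spice 296 0.1129 [0.5814 0.3023 0.106 ] ((582.806640625, 305.0130615234375), (43.28178787231445, 43.2067756652832), 64.5440673828125)
carrier ((637.9402465820312, -52.51640319824219), (453.3974914550781, 177.42657470703125), 88.54629516601562)
```

```bash
python3 -m jog '{"twist":[[0,0,0.063],[0,0,0.063],[0,0,0.063],[0,0,0.063],[0,0,0.063],[0,0,0.063],[0,0,0.063],[0,0,0.063],[0,0,0.063],[0,0,0.063]],"travel":[[1.74,1.15,0.1],[1.74,1.15,0.1],[1.74,1.15,0.1],[1.74,1.15,0.1],[1.74,1.15,0.1],[1.74,1.15,0.1],[1.74,1.15,0.1],[1.74,1.15,0.1],[1.74,1.15,0.1],[1.74,1.15,0.1]],"claw":[9.4,9.4,9.4,9.4,9.4,9.4,9.4,9.4,9.4,9.4]}'
python3 -m jog '{"twist":[[0,0,0.063],[0,0,0.063],[0,0,0.063],[0,0,0.063],[0,0,0.063],[0,0,0.063],[0,0,0.063],[0,0,0.063],[0,0,0.063],[0,0,0.063]],"travel":[[1.74,1.15,0.1],[1.74,1.15,0.1],[1.74,1.15,0.1],[1.74,1.15,0.1],[1.74,1.15,0.1],[1.74,1.15,0.1],[1.74,1.15,0.1],[1.74,1.15,0.1],[1.74,1.15,0.1],[1.74,1.15,0.1]],"claw":[9.4,9.4,9.4,9.4,9.4,9.4,9.4,9.4,9.4,9.4]}'
```

```text
time: 0.93
ee_pos: [0.3727, -0.5032, 0.1939]
eef_rot: [[0.586, 0.81, 0.0], [0.81, -0.586, -0.0], [0.0, 0.0, -1.0]]
wrist_force: [0.1, -1.3, -0.2]
grip_width: 0.094
time: 1.77
ee_pos: [0.5466, -0.3883, 0.2039]
eef_rot: [[-0.003, 1.0, -0.0], [1.0, 0.003, 0.0], [0.0, -0.0, -1.0]]
wrist_force: [-0.5, -0.9, -0.1]
grip_width: 0.0938
```

```bash
cat >> h.py <<'E'
def ring(W,x,y,H,r,rad=.06):
    P=W.reshape(-1,3); P=P[~np.isnan(P[:,0])]
    Q=P[(np.abs(P[:,2]-H)<.005)&(np.hypot(P[:,0]-x,P[:,1]-y)<rad)]
    if len(Q)<30: return None
    for _ in range(3):
        q,e=circ(Q[:,:2]); Q=Q[np.abs(np.hypot(*(Q[:,:2]-q[:2]).T)-q[2])<.006]
    return q.round(4),len(Q),round(e,4),np.median(Q[:,2]).round(4)
E
python3 - <<'E'
from h import *
im,d,W=look("wrist"); cv2.imwrite("pics/w1.png",im)
print(ring(W,.5447,-.39,.08,.032))
print(ring(W,.445,-.329,.066,.0245))
print(ring(W,.628,-.212,.05,.033))
E
```

```text
(array([ 0.5458, -0.3932,  0.029 ]), 613, np.float64(0.0012), np.float64(0.0798))
(array([ 0.4467, -0.3329,  0.0215]), 463, np.float64(0.0012), np.float64(0.0657))
(array([ 0.6289, -0.2169,  0.0282]), 1419, np.float64(0.0025), np.float64(0.05))
```

View pics/w1.png

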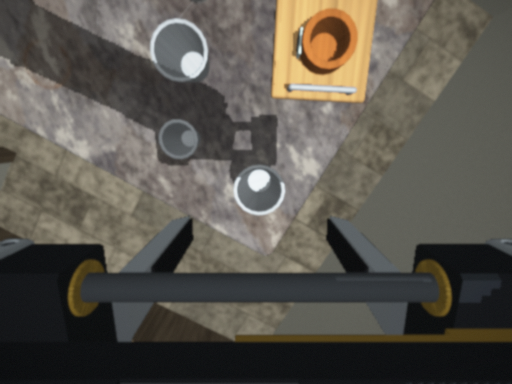

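Wrist view: L3 at (259,190), S3 at (180,139), L2 at (180,50), and the large holder at (329,41). Wrist and top disagree by about 4 mm in y, so I'll use the mean of the two for both pick and place. Grasping L3 now.

```bash
python3 -m jog '{"twist":[[0,0,0],[0,0,0],[0,0,0],[0,0,0],[0,0,0],[0,0,0],[0,0,0],[0,0,0],[0,0,0],[0,0,0]],"travel":[[-0.08,-0.16,-1.8],[-0.08,-0.16,-1.8],[0,0,-1.8],[0,0,-1.8],[0,0,-1.8],[0,0,-1.8],[0,0,-1.5],[0,0,-1.2],[0,0,-0.8],[0,0,-0.3]],"claw":[9.4,9.4,9.4,9.4,9.4,9.4,9.4,9.4,9.4,9.4]}'
python3 -m jog '{"twist":[[0,0,0],[0,0,0],[0,0,0],[0,0,0],[0,0,0],[0,0,0],[0,0,0],[0,0,0],[0,0,0],[0,0,0]],"travel":[[0,0,0],[0,0,0],[0,0,0],[0,0,0],[0,0,0],[0,0,0],[0,0,0],[0,0,0],[0,0,0],[0,0,0]],"claw":[0,0,0,0,0,0,0,0,0,0]}'; python3 -c "
from h import *
im,d,W=look('wrist'); cv2.imwrite('pics/w2.png',im)"
```

```text
time: 2.65
ee_pos: [0.543, -0.3921, 0.0564]
eef_rot: [[0.002, 1.0, -0.001], [1.0, -0.002, 0.001], [0.001, -0.001, -1.0]]
wrist_force: [-0.3, -0.3, -0.6]
grip_width: 0.0936
time: 3.48
ee_pos: [0.5508, -0.3937, 0.0619]
eef_rot: [[0.002, 1.0, 0.014], [1.0, -0.002, -0.004], [-0.004, 0.014, -1.0]]
wrist_force: [7.0, 0.4, 14.2]
grip_width: 0.0305
```

View pics/w2.png

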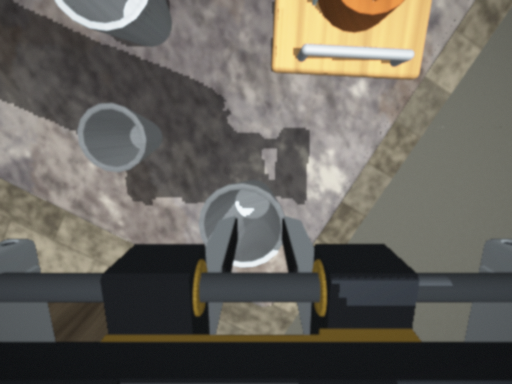

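The jaws have closed to 30 mm with 14 N upward, which is odd: the left finger looks to be inside the rim. I'll check from the side before doing anything else.

```bash
python3 - <<'E'
from h import *
im,d,W=look("side"); c=im[60:190,230:400]; cv2.imwrite("pics/s2.png",cv2.resize(c,None,fx=4,fy=4,interpolation=2))
print(get_state()["grip_width"],get_state()["wrist_force"])
_,_,W=look("top"); print(ring(W,.545,-.39,.08,.03))
E
```

```text
0.023003824827243786 [ 7.55322214  0.74676417 17.55847076]
(array([ 0.5343, -0.3903,  0.0287]), 70, np.float64(0.0011), np.float64(0.0797))
```

View pics/s2.png

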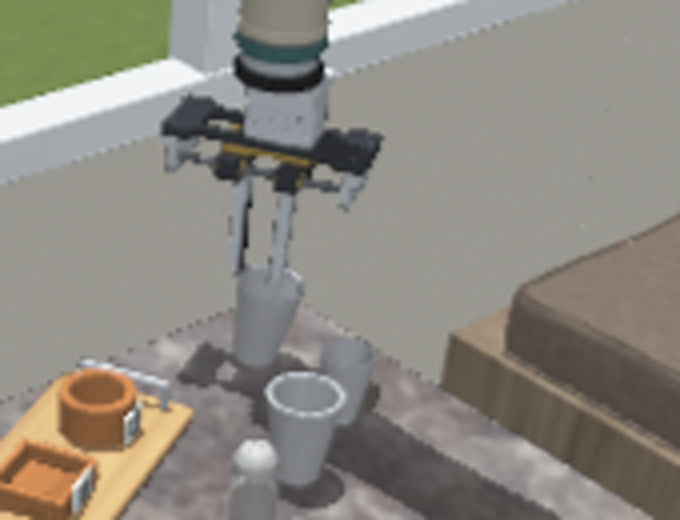

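```bash
python3 - <<'E'
from h import *
p=camera_params("side")
def pr(X):
    c=p["R"]@np.array(X)+p["t"]; return (np.array([c[0]/c[2]*p["fx"]+p["cx"]-230,c[1]/c[2]*p["fy"]+p["cy"]-60])*4).round()
st=get_state(); print(st["ee_pos"])
for X in [(.563,-.394,.062),(.540,-.394,.062),(.563,-.394,.08),(.54,-.394,.08),(.534,-.39,0),(.566,-.39,.08),(.502,-.39,.08)]: print(X,pr(X))
E
```

```text
[ 0.55304278 -0.39419721  0.0634722 ]
(0.563, -0.394, 0.062) [242. 292.]
(0.54, -0.394, 0.062) [266. 297.]
(0.563, -0.394, 0.08) [244. 274.]
(0.54, -0.394, 0.08) [268. 280.]
(0.534, -0.39, 0) [265. 359.]
(0.566, -0.39, 0.08) [239. 276.]
(0.502, -0.39, 0.08) [307. 291.]
```

The fingers never stalled, so the tips must have been at rim height. It looks like the tips sit well behind the stated TCP when the jaws are open. I'll back off upward and measure the finger geometry from wrist depth.

```bash
python3 -m jog '{"twist":[[0,0,0],[0,0,0],[0,0,0],[0,0,0],[0,0,0],[0,0,0],[0,0,0],[0,0,0],[0,0,0],[0,0,0]],"travel":[[0,0,1],[0,0,1],[0,0,1.5],[0,0,1.5],[0,0,2],[0,0,2],[0,0,2],[0,0,2],[0,0,1],[0,0,0.6]],"claw":[3,3,3,3,3,7,7,7,7,7]}'
cat > f.py <<'E'
from h import *
st=get_state(); im,d=get_image("wrist"); p=camera_params("wrist"); M=p["mount"]
v,u=np.mgrid[0:384,0:512]
T=np.stack([(u-p["cx"])/p["fx"]*d,(v-p["cy"])/p["fy"]*d,d],-1)@M[:3,:3].T+M[:3,3]
m=(d>0)&(np.abs(T[...,0])<.012)&(T[...,2]>-.1)&(T[...,2]<.02)&(np.abs(T[...,1])<.07)
Q=T[m]; print(st["ee_pos"],st["grip_width"],len(Q))
for s in(-1,1):
    q=Q[Q[:,1]*s>0]; print(s,np.percentile(q[:,2],[50,90,99,100]).round(4),q[q[:,2]>np.percentile(q[:,2],90)].mean(0).round(4), q[:,1].min().round(4),q[:,1].max().round(4))
E
python3 f.py; python3 -c "
from h import *
im,d,W=look('wrist'); print(ring(W,.535,-.39,.08,.032))
im,d,W=look('top'); print(ring(W,.535,-.39,.08,.032))"
```

```text
time: 4.47
ee_pos: [0.5431, -0.3931, 0.2052]
eef_rot: [[0.004, 1.0, 0.0], [1.0, -0.004, -0.001], [-0.001, 0.0, -1.0]]
wrist_force: [0.1, -0.8, 0.1]
grip_width: 0.0597
[ 0.54309522 -0.3930997   0.20518569] 0.059732503072341736 3857
-1 [-0.0703 -0.0366 -0.0239 -0.0208] [ 0.0041 -0.0329 -0.03  ] -0.0428 -0.0299
1 [-0.0705 -0.0365 -0.0239 -0.0211] [ 0.0041  0.0323 -0.0299] 0.0292 0.0419
(array([ 0.5458, -0.3932,  0.0289]), 615, np.float64(0.0012), np.float64(0.0798))
(array([ 0.5447, -0.3898,  0.0291]), 155, np.float64(0.0013), np.float64(0.0796))
```

```bash
python3 -m jog '{"twist":[[0,0,0],[0,0,0],[0,0,0],[0,0,0],[0,0,0],[0,0,0],[0,0,0],[0,0,0],[0,0,0],[0,0,0]],"travel":[[0,0,0],[0,0,0],[0,0,0],[0,0,0],[0,0,0],[0,0,0],[0,0,0],[0,0,0],[0,0,0],[0,0,0]],"claw":[0,0,0,0,0,0,0,0,0,0]}'; python3 f.py;  python3 -m jog '{"twist":[[0,0,0],[0,0,0],[0,0,0],[0,0,0],[0,0,0],[0,0,0],[0,0,0],[0,0,0],[0,0,0],[0,0,0]],"travel":[[0,0,0],[0,0,0],[0,0,0],[0,0,0],[0,0,0],[0,0,0],[0,0,0],[0,0,0],[0,0,0],[0,0,0]],"claw":[9.4,9.4,9.4,9.4,9.4,9.4,9.4,9.4,9.4,9.4]}';  python3 f.py
```

```text
time: 5.45
ee_pos: [0.5434, -0.3926, 0.2038]
eef_rot: [[0.003, 1.0, 0.0], [1.0, -0.003, 0.0], [0.0, 0.0, -1.0]]
wrist_force: [-0.8, 0.1, -0.0]
grip_width: 0.0066
[ 0.54337691 -0.3926307   0.20383225] 0.006646002279297676 1616
-1 [-0.0595 -0.0341 -0.0241 -0.0211] [ 0.0083 -0.0086 -0.0295] -0.0161 -0.0037
1 [-0.0591 -0.0342 -0.0239 -0.0216] [ 0.0082  0.0079 -0.0294] 0.003 0.0153
time: 6.33
ee_pos: [0.5434, -0.3926, 0.2038]
eef_rot: [[0.003, 1.0, 0.0], [1.0, -0.003, 0.0], [0.0, 0.0, -1.0]]
wrist_force: [-0.6, 0.1, -0.3]
grip_width: 0.0662
[ 0.54336494 -0.39264032  0.20377875] 0.06623972155563536 4001
-1 [-0.0702 -0.0364 -0.024  -0.0214] [ 0.004  -0.0359 -0.03  ] -0.046 -0.033
1 [-0.0701 -0.0368 -0.0243 -0.0216] [ 0.0041  0.0352 -0.0302] 0.0322 0.0451
```

Measured: the finger ends sit about 21 mm behind the stated TCP at any opening, which matches riding on the rim. The cup did not move. So I'll go 21 mm deeper: TCP = rim − 43 mm.

```bash
python3 -m jog '{"twist":[[0,0,0],[0,0,0],[0,0,0],[0,0,0],[0,0,0],[0,0,0],[0,0,0],[0,0,0],[0,0,0],[0,0,0]],"travel":[[0.18,0.1,-2],[0,0,-2],[0,0,-2],[0,0,-2],[0,0,-2],[0,0,-2],[0,0,-1.8],[0,0,-1.5],[0,0,-1],[0,0,-0.4]],"claw":[9.4,9.4,9.4,9.4,9.4,9.4,9.4,9.4,9.4,9.4]}'
python3 -m jog '{"twist":[[0,0,0],[0,0,0],[0,0,0],[0,0,0],[0,0,0],[0,0,0],[0,0,0],[0,0,0],[0,0,0],[0,0,0]],"travel":[[0,0,0],[0,0,0],[0,0,0],[0,0,0],[0,0,0],[0,0,0],[0,0,0],[0,0,0],[0,0,0],[0,0,0]],"claw":[0,0,0,0,0,0,0,0,0,0]}'
python3 -m jog '{"twist":[[0,0,0],[0,0,0],[0,0,0],[0,0,0],[0,0,0],[0,0,0],[0,0,0],[0,0,0],[0,0,0],[0,0,0]],"travel":[[0,0,0.5],[0,0,0.5],[0,0,1],[0,0,2],[0,0,2],[0,0,2],[0,0,2],[0,0,2],[0,0,2],[0,0,2]],"claw":[0,0,0,0,0,0,0,0,0,0]}'; python3 -c "
from h import *
im,d,W=look('wrist'); cv2.imwrite('pics/w3.png',im); print(ring(W,.544,-.39,.245,.032),ring(W,.628,-.214,.05,.032))"
```

```text
time: 7.22
ee_pos: [0.5443, -0.3911, 0.035]
eef_rot: [[0.003, 1.0, -0.002], [1.0, -0.003, 0.001], [0.001, -0.002, -1.0]]
wrist_force: [1.1, 1.1, -0.5]
grip_width: 0.0939
time: 8.05
ee_pos: [0.5457, -0.392, 0.0375]
eef_rot: [[0.003, 1.0, 0.001], [1.0, -0.003, -0.001], [-0.001, 0.001, -1.0]]
wrist_force: [0.7, 0.2, 6.0]
grip_width: 0.0606
time: 8.88
ee_pos: [0.5448, -0.3914, 0.1983]
eef_rot: [[0.003, 1.0, -0.0], [1.0, -0.003, 0.0], [0.0, -0.0, -1.0]]
wrist_force: [0.4, -0.2, -0.6]
grip_width: 0.0605
(array([ 0.5444, -0.3927,  0.0296]), 1449, np.float64(0.0012), np.float64(0.2409)) (array([ 0.6288, -0.2169,  0.0282]), 1479, np.float64(0.0025), np.float64(0.05))
```

View pics/w3.png

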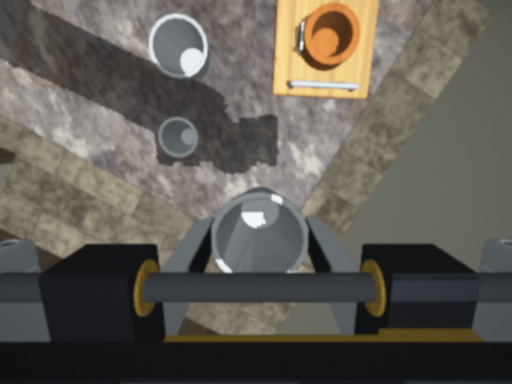

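L3 is gripped at 60.5 mm just under the rim, with its rim 42.6 mm above the TCP and centred at (260,235). Moving it over the large holder.

```bash
cat >> h.py <<'E'
def tilt(W,x,y,H,rad=.034):
    P=W.reshape(-1,3); P=P[~np.isnan(P[:,0])]
    r=np.hypot(P[:,0]-x,P[:,1]-y)
    Q=P[(np.abs(P[:,2]-H)<.006)&(r<rad)&(r>rad*.8)]
    A=np.c_[Q[:,:2]-[x,y],np.ones(len(Q))]; s=np.linalg.lstsq(A,Q[:,2],rcond=None)[0]; return s.round(4)
E
python3 -m jog '{"twist":[[0,0,0],[0,0,0],[0,0,0],[0,0,0],[0,0,0],[0,0,0],[0,0,0],[0,0,0],[0,0,0],[0,0,0]],"travel":[[0.84,1.77,0],[0.84,1.77,0],[0.84,1.77,0],[0.84,1.77,0],[0.84,1.77,0],[0.84,1.77,0],[0.84,1.77,0],[0.84,1.77,0],[0.84,1.77,0],[0.84,1.77,0]],"claw":[0,0,0,0,0,0,0,0,0,0]}'
python3 -m jog '{"twist":[[0,0,0],[0,0,0],[0,0,0],[0,0,0],[0,0,0],[0,0,0],[0,0,0],[0,0,0],[0,0,0],[0,0,0]],"travel":[[0,0,-1],[0,0,-1],[0,0,-1],[0,0,-1],[0,0,-1],[0,0,-0.5],[0,0,0],[0,0,0],[0,0,0],[0,0,0]],"claw":[0,0,0,0,0,0,0,0,0,0]}'
python3 -c "
from h import *
im,d,W=look('wrist'); r=ring(W,.6285,-.2145,.185,.032); print(r, tilt(W,r[0][0],r[0][1],r[3])); print(ring(W,.628,-.214,.05,.032),get_state()['ee_pos'])
im,d,W=look('top'); print(ring(W,.628,-.214,.185,.03))"
```

```text
time: 9.77
ee_pos: [0.6291, -0.2137, 0.1966]
eef_rot: [[0.003, 1.0, -0.001], [1.0, -0.003, 0.0], [0.0, -0.001, -1.0]]
wrist_force: [0.1, -0.6, -1.7]
grip_width: 0.0603
time: 10.6
ee_pos: [0.6297, -0.2148, 0.1425]
eef_rot: [[0.003, 1.0, 0.001], [1.0, -0.003, -0.0], [-0.0, 0.001, -1.0]]
wrist_force: [0.5, 0.7, -0.6]
grip_width: 0.0605
(array([ 0.6292, -0.2152,  0.0288]), 1920, np.float64(0.0013), np.float64(0.1847)) [0.0039 0.0283 0.1844]
(array([ 0.6298, -0.2152,  0.0282]), 777, np.float64(0.0024), np.float64(0.0499)) [ 0.62964272 -0.2147882   0.14247583]
(array([ 0.6278, -0.2136,  0.0297]), 47, np.float64(0.0013), np.float64(0.1852))
```

```bash
python3 -m jog '{"twist":[[0,0,0],[0,0,0],[0,0,0],[0,0,0],[0,0,0],[0,0,0],[0,0,0],[0,0,0],[0,0,0],[0,0,0]],"travel":[[0,0.05,-1],[0,0,-1],[0,0,-1],[0,0,-1],[0,0,-1],[0,0,-1],[0,0,-0.6],[0,0,-0.5],[0,0,-0.4],[0,0,0]],"claw":[0,0,0,0,0,0,0,0,0,0]}'
python3 -m jog '{"twist":[[0,0,0],[0,0,0],[0,0,0],[0,0,0],[0,0,0],[0,0,0],[0,0,0],[0,0,0],[0,0,0],[0,0,0]],"travel":[[0,0,-0.1],[0,0,-0.1],[0,0,-0.1],[0,0,-0.1],[0,0,-0.1],[0,0,0],[0,0,0],[0,0,0],[0,0,0],[0,0,0]],"claw":[0,0,0,0,0,0,0,0,0,0]}'
python3 -c "
from h import *
im,d,W=look('wrist'); r=ring(W,.6285,-.2145,.103,.032); print(r, tilt(W,r[0][0],r[0][1],r[3]))"
```

```text
time: 11.53
ee_pos: [0.6287, -0.214, 0.0659]
eef_rot: [[0.003, 1.0, -0.001], [1.0, -0.003, 0.0], [0.0, -0.001, -1.0]]
wrist_force: [0.6, -0.1, -1.2]
grip_width: 0.0608
time: 12.37
ee_pos: [0.6292, -0.2141, 0.0618]
eef_rot: [[0.003, 1.0, 0.0], [1.0, -0.003, 0.0], [0.0, 0.0, -1.0]]
wrist_force: [0.1, -0.4, -1.0]
grip_width: 0.0606
(array([ 0.6288, -0.2144,  0.0287]), 2031, np.float64(0.0013), np.float64(0.1039)) [0.0031 0.0302 0.1037]
```

```bash
python3 -m jog '{"twist":[[0,0,0],[0,0,0],[0,0,0],[0,0,0],[0,0,0],[0,0,0],[0,0,0],[0,0,0],[0,0,0],[0,0,0]],"travel":[[0,0,-0.1],[0,0,-0.1],[0,0,-0.1],[0,0,0],[0,0,0],[0,0,0],[0,0,0],[0,0,0],[0,0,0],[0,0,0]],"claw":[0,0,0,0,0,8,8,8,8,8]}'
python3 -m jog '{"twist":[[0,0,0],[0,0,0],[0,0,0],[0,0,0],[0,0,0],[0,0,0],[0,0,0],[0,0,0],[0,0,0],[0,0,0]],"travel":[[0,0,0],[0,0,0.5],[0,0,1],[0,0,1.5],[0,0,2],[0,0,2],[0,0,2],[0,0,2],[0,0,2],[0,0,1]],"claw":[8,8,8,8,8,8,8,8,9.4,9.4]}'
cat > sv.py <<'E'
from h import *
im,d,W=look("top")
for n,x,y,H in [("L1",.459,.261,.08),("L2",.456,-.233,.08),("L3",.545,-.39,.08),("S1",.447,.16,.066),("S2",.445,-.046,.066),("S3",.445,-.329,.066),("HL0",.628,-.212,.1),("HL1",.628,-.212,.1275),("HL2",.628,-.212,.155),("HS0",.642,.0965,.086),("HS1",.642,.0965,.1135),("HS2",.642,.0965,.141)]:
    r=ring(W,x,y,H,.03,.045 if n[0]=="S" else .055)
    if r: print(n,*r)
E
cat >> sv.py <<'E'
def box(x,y,a,b,rad=.08):
    P=W.reshape(-1,3); Q=P[(P[:,2]>a)&(P[:,2]<b)&(np.hypot(P[:,0]-x,P[:,1]-y)<rad)]
    return len(Q),Q.mean(0).round(4) if len(Q) else None,cv2.minAreaRect(Q[:,:2].astype(np.float32)*1000) if len(Q)>5 else None
print("tea",box(.4535,.0635,.050,.06)); print("salt",box(.466,-.1375,.08,.1,.05))
print("spice",box(.583,.305,.095,.12,.05)); print("egg",box(.655,.28,.045,.07,.05))
E
python3 sv.py; python3 -c "
from h import *
im,d,W=look('wrist'); r=ring(W,.6285,-.2145,.1,.032); print(r, tilt(W,r[0][0],r[0][1],r[3]),ring(W,.4562,-.2334,.08,.03))"
```

```text
time: 13.25
ee_pos: [0.6292, -0.2142, 0.0589]
eef_rot: [[0.003, 1.0, 0.0], [1.0, -0.003, -0.0], [-0.0, 0.0, -1.0]]
wrist_force: [-0.9, 0.8, 0.1]
grip_width: 0.0796
time: 14.08
ee_pos: [0.6307, -0.2144, 0.2026]
eef_rot: [[0.003, 1.0, 0.005], [1.0, -0.003, -0.001], [-0.001, 0.005, -1.0]]
wrist_force: [0.7, 0.2, 0.3]
grip_width: 0.0902
L1 [0.459  0.2609 0.0291] 158 0.0013 0.0801
L2 [ 0.4564 -0.2334  0.0289] 157 0.0013 0.0801
S1 [0.4475 0.16   0.0215] 108 0.0013 0.0658
S2 [ 0.4454 -0.0461  0.0213] 107 0.0013 0.0662
HL0 [ 0.628  -0.2124  0.0291] 91 0.0012 0.0992
tea (346, array([0.4534, 0.0646, 0.0541]), ((453.2037048339844, 82.96604919433594), (29.110721588134766, 114.61421203613281), 1.0660145282745361))
salt (138, array([ 0.466 , -0.1374,  0.0861]), ((466.7205810546875, -138.08050537109375), (31.929101943969727, 30.107078552246094), 89.0616683959961))
spice (262, array([0.5824, 0.3039, 0.1062]), ((583.4260864257812, 305.1513366699219), (42.5810546875, 43.19327163696289), 5.959942817687988))
egg (76, array([0.6669, 0.286 , 0.0535]), ((666.77880859375, 283.5373840332031), (26.249961853027344, 48.282169342041016), 46.94630432128906))
(array([ 0.6293, -0.2155,  0.029 ]), 678, np.float64(0.0012), np.float64(0.0989)) [0.0052 0.0092 0.0989] (array([ 0.4584, -0.2367,  0.0291]), 669, np.float64(0.0012), np.float64(0.0794))
```

```bash
python3 -m jog '{"twist":[[0,0,0],[0,0,0],[0,0,0],[0,0,0],[0,0,0],[0,0,0],[0,0,0],[0,0,0],[0,0,0],[0,0,0]],"travel":[[-1.72,-0.21,0],[-1.72,-0.21,0],[-1.72,-0.21,0],[-1.72,-0.21,0],[-1.72,-0.21,0],[-1.72,-0.21,0],[-1.72,-0.21,0],[-1.72,-0.21,0],[-1.72,-0.21,0],[-1.72,-0.21,0]],"claw":[9.4,9.4,9.4,9.4,9.4,9.4,9.4,9.4,9.4,9.4]}'
python3 -c "
from h import *
im,d,W=look('wrist'); print(get_state()['ee_pos'],ring(W,.457,-.235,.08,.03))"
python3 -m jog '{"twist":[[0,0,0],[0,0,0],[0,0,0],[0,0,0],[0,0,0],[0,0,0],[0,0,0],[0,0,0],[0,0,0],[0,0,0]],"travel":[[0,0,-2],[0,0,-2],[0,0,-2],[0,0,-2],[0,0,-2],[0,0,-2],[0,0,-1.8],[0,0,-1.5],[0,0,-0.9],[0,0,-0.2]],"claw":[9.4,9.4,9.4,9.4,9.4,9.4,9.4,9.4,9.4,9.4]}'
```

```text
time: 15.02
ee_pos: [0.4554, -0.2349, 0.1977]
eef_rot: [[0.003, 1.0, -0.002], [1.0, -0.003, 0.001], [0.001, -0.002, -1.0]]
wrist_force: [-0.4, 0.5, -0.4]
grip_width: 0.0938
[ 0.45111014 -0.23575302  0.19747053] (array([ 0.4573, -0.2366,  0.0289]), 640, np.float64(0.0012), np.float64(0.0797))
time: 15.9
ee_pos: [0.4559, -0.2343, 0.0328]
eef_rot: [[0.003, 1.0, -0.003], [1.0, -0.003, 0.002], [0.002, -0.003, -1.0]]
wrist_force: [0.0, 0.4, 0.6]
grip_width: 0.0941
```

```bash
python3 -m jog '{"twist":[[0,0,0],[0,0,0],[0,0,0],[0,0,0],[0,0,0],[0,0,0],[0,0,0],[0,0,0],[0,0,0],[0,0,0]],"travel":[[0,0,0.4],[0,0,0],[0,0,0],[0,0,0],[0,0,0],[0,0,0],[0,0,0],[0,0,0],[0,0,0],[0,0,0]],"claw":[9.4,0,0,0,0,0,0,0,0,0]}'
python3 -m jog '{"twist":[[0,0,0],[0,0,0],[0,0,0],[0,0,0],[0,0,0],[0,0,0],[0,0,0],[0,0,0],[0,0,0],[0,0,0]],"travel":[[0,0,0.5],[0,0,1],[0,0,2],[0,0,2],[0,0,2],[0,0,2],[0,0,2],[0,0,2],[0,0,2],[0,0,1]],"claw":[0,0,0,0,0,0,0,0,0,0]}'
python3 -m jog '{"twist":[[0,0,0],[0,0,0],[0,0,0],[0,0,0],[0,0,0],[0,0,0],[0,0,0],[0,0,0],[0,0,0],[0,0,0]],"travel":[[1.72,0.21,0],[1.72,0.21,0],[1.72,0.21,0],[1.72,0.21,0],[1.72,0.21,0],[1.72,0.21,0],[1.72,0.21,0],[1.72,0.21,0],[1.72,0.21,0],[1.72,0.21,0]],"claw":[0,0,0,0,0,0,0,0,0,0]}'
python3 -m jog '{"twist":[[0,0,0],[0,0,0],[0,0,0],[0,0,0],[0,0,0],[0,0,0],[0,0,0],[0,0,0],[0,0,0],[0,0,0]],"travel":[[0,0,-0.5],[0,0,-0.5],[0,0,-0.5],[0,0,-0.3],[0,0,0],[0,0,0],[0,0,0],[0,0,0],[0,0,0],[0,0,0]],"claw":[0,0,0,0,0,0,0,0,0,0]}'
cat > ck.py <<'E'
import sys
from h import *
x,y,H0,H1=map(float,sys.argv[1:5])
st=get_state();print(st["ee_pos"].round(4)); im,d,W=look('wrist')
r=ring(W,x,y,H1,.03)
print("held",r,tilt(W,r[0][0],r[0][1],r[3],r[0][2]*1.15) if r else "")
if H0: print("dest",ring(W,x,y,H0,.03))
im,d,W=look('top')
print("top held",ring(W,x,y,H1,.03))
E
python3 ck.py .6285 -.2145 .1 .223
```

```text
time: 16.73
ee_pos: [0.4575, -0.2353, 0.0392]
eef_rot: [[0.003, 1.0, 0.001], [1.0, -0.003, -0.0], [-0.0, 0.001, -1.0]]
wrist_force: [0.3, 0.5, 5.0]
grip_width: 0.0607
time: 17.57
ee_pos: [0.458, -0.2354, 0.2065]
eef_rot: [[0.003, 1.0, 0.003], [1.0, -0.003, -0.001], [-0.001, 0.003, -1.0]]
wrist_force: [0.1, -0.6, -0.8]
grip_width: 0.0606
time: 18.4
ee_pos: [0.6293, -0.2139, 0.2033]
eef_rot: [[0.003, 1.0, -0.001], [1.0, -0.003, 0.001], [0.001, -0.001, -1.0]]
wrist_force: [0.8, 0.6, -0.8]
grip_width: 0.0605
time: 19.23
ee_pos: [0.6292, -0.2142, 0.1861]
eef_rot: [[0.003, 1.0, 0.0], [1.0, -0.003, -0.0], [-0.0, 0.0, -1.0]]
wrist_force: [-0.8, 0.2, -0.9]
grip_width: 0.0604
[ 0.6292 -0.2142  0.1861]
held (array([ 0.6288, -0.2142,  0.0284]), 2265, np.float64(0.0013), np.float64(0.2261)) [0.002  0.0427 0.2257]
dest (array([ 0.6293, -0.2155,  0.029 ]), 395, np.float64(0.0012), np.float64(0.099))
top held (array([ 0.627 , -0.2124,  0.029 ]), 54, np.float64(0.0014), np.float64(0.2264))
```

```bash
python3 -m jog '{"twist":[[0,0,0],[0,0,0],[0,0,0],[0,0,0],[0,0,0],[0,0,0],[0,0,0],[0,0,0],[0,0,0],[0,0,0]],"travel":[[0,-0.1,-1.3],[0,0,-1.3],[0,0,-1.3],[0,0,-1.3],[0,0,-1.3],[0,0,-1],[0,0,-0.8],[0,0,-0.6],[0,0,-0.3],[0,0,-0.1]],"claw":[0,0,0,0,0,0,0,0,0,0]}'
python3 -m jog '{"twist":[[0,0,0],[0,0,0],[0,0,0],[0,0,0],[0,0,0],[0,0,0],[0,0,0],[0,0,0],[0,0,0],[0,0,0]],"travel":[[0,0,-0.05],[0,0,-0.05],[0,0,-0.05],[0,0,-0.05],[0,0,-0.05],[0,0,0],[0,0,0],[0,0,0],[0,0,0],[0,0,0]],"claw":[0,0,0,0,0,0,0,0,0,0]}'
python3 ck.py .6285 -.2145 0 .129
```

```text
time: 20.17
ee_pos: [0.6292, -0.215, 0.0925]
eef_rot: [[0.003, 1.0, -0.0], [1.0, -0.003, 0.0], [0.0, -0.0, -1.0]]
wrist_force: [-0.1, 0.1, -0.8]
grip_width: 0.0605
time: 21.0
ee_pos: [0.6293, -0.2151, 0.0904]
eef_rot: [[0.003, 1.0, 0.0], [1.0, -0.003, 0.0], [0.0, 0.0, -1.0]]
wrist_force: [0.8, -0.3, -0.9]
grip_width: 0.0606
[ 0.6293 -0.2151  0.0904]
held (array([ 0.6289, -0.2153,  0.0286]), 2117, np.float64(0.0013), np.float64(0.1306)) [1.000e-04 4.480e-02 1.301e-01]
top held (array([ 0.6268, -0.2167,  0.032 ]), 43, np.float64(0.0013), np.float64(0.1313))
```

```bash
python3 -m jog '{"twist":[[0,0,0],[0,0,0],[0,0,0],[0,0,0],[0,0,0],[0,0,0],[0,0,0],[0,0,0],[0,0,0],[0,0,0]],"travel":[[0,0,-0.05],[0,0,-0.05],[0,0,-0.05],[0,0,-0.05],[0,0,0],[0,0,0],[0,0,0],[0,0,0],[0,0,0],[0,0,0]],"claw":[0,0,0,0,0,0,8,8,8,8]}'
python3 -m jog '{"twist":[[0,0,0],[0,0,0],[0,0,0],[0,0,0],[0,0,0],[0,0,0],[0,0,0],[0,0,0],[0,0,0],[0,0,0]],"travel":[[0,0,0],[0,0,0.3],[0,0,1],[0,0,1.5],[0,0,1.5],[0,0,1.5],[0,0,1.5],[0,0,1.5],[0,0,1.2],[0,0,1]],"claw":[8,8,8,8,8,8,8,8,9.4,9.4]}'
python3 ck.py .6285 -.2145 0 .127
python3 -m jog '{"twist":[[0,0,0],[0,0,0],[0,0,0],[0,0,0],[0,0,0],[0,0,0],[0,0,0],[0,0,0],[0,0,0],[0,0,0]],"travel":[[-0.85,2.36,0],[-0.85,2.36,0],[-0.85,2.36,0],[-0.85,2.36,0],[-0.85,2.36,0],[-0.85,2.36,0],[-0.85,2.36,0],[-0.85,2.36,0],[-0.85,2.36,0],[-0.85,2.36,0]],"claw":[9.4,9.4,9.4,9.4,9.4,9.4,9.4,9.4,9.4,9.4]}'
python3 -m jog '{"twist":[[0,0,0],[0,0,0],[0,0,0],[0,0,0],[0,0,0],[0,0,0],[0,0,0],[0,0,0],[0,0,0],[0,0,0]],"travel":[[-0.85,2.36,0],[-0.85,2.36,0],[-0.85,2.36,0],[-0.85,2.36,0],[-0.85,2.36,0],[-0.85,2.36,0],[-0.85,2.36,0],[-0.85,2.36,0],[-0.85,2.36,0],[-0.85,2.36,0]],"claw":[9.4,9.4,9.4,9.4,9.4,9.4,9.4,9.4,9.4,9.4]}'
python3 ck.py .459 .261 0 .08; python3 sv.py
```

```text
time: 21.93
ee_pos: [0.6288, -0.2154, 0.0882]
eef_rot: [[0.003, 1.0, -0.001], [1.0, -0.003, -0.0], [-0.0, -0.001, -1.0]]
wrist_force: [-0.2, 0.6, -0.6]
grip_width: 0.0794
time: 22.77
ee_pos: [0.6296, -0.2153, 0.2003]
eef_rot: [[0.003, 1.0, 0.002], [1.0, -0.003, -0.0], [-0.0, 0.002, -1.0]]
wrist_force: [-0.1, 0.6, 0.1]
grip_width: 0.0902
[ 0.6296 -0.2153  0.2003]
held (array([ 0.629 , -0.2161,  0.0289]), 861, np.float64(0.0013), np.float64(0.1272)) [0.0057 0.0287 0.1268]
top held (array([ 0.6274, -0.2135,  0.0293]), 91, np.float64(0.0012), np.float64(0.1275))
time: 23.7
ee_pos: [0.543, 0.0218, 0.1976]
eef_rot: [[0.003, 1.0, -0.001], [1.0, -0.003, -0.0], [-0.0, -0.001, -1.0]]
wrist_force: [-0.1, 0.2, -0.7]
grip_width: 0.094
time: 24.53
ee_pos: [0.4582, 0.2576, 0.1976]
eef_rot: [[0.003, 1.0, -0.001], [1.0, -0.003, -0.001], [-0.001, -0.001, -1.0]]
wrist_force: [0.7, -0.0, -0.0]
grip_width: 0.094
[0.4582 0.2576 0.1976]
held (array([0.4603, 0.2592, 0.0289]), 650, np.float64(0.0013), np.float64(0.0797)) [-0.0016  0.0208  0.0795]
top held (array([0.4589, 0.261 , 0.029 ]), 159, np.float64(0.0
[... 180 characters left out ...]
0.0216] 113 0.0013 0.0662
HL0 [ 0.6253 -0.211   0.0263] 113 0.0015 0.0998
HL1 [ 0.6277 -0.2132  0.0291] 158 0.0013 0.1274
tea (340, array([0.4537, 0.0638, 0.0543]), ((453.9002380371094, 63.6612434387207), (28.744342803955078, 76.54793548583984), 0.5056787133216858))
salt (135, array([ 0.4655, -0.1369,  0.0862]), ((466.7123107910156, -136.8839569091797), (29.463150024414062, 30.04991912841797), 87.89483642578125))
spice (159, array([0.5832, 0.2958, 0.1048]), ((585.2366333007812, 296.3308410644531), (44.958133697509766, 26.5183048248291), 8.69057559967041))
egg (83, array([0.6684, 0.2851, 0.0529]), ((666.98046875, 288.97222900390625), (38.16978073120117, 37.73351287841797), 33.02609634399414))
```

```bash
python3 -m jog '{"twist":[[0,0,0],[0,0,0],[0,0,0],[0,0,0],[0,0,0],[0,0,0],[0,0,0],[0,0,0],[0,0,0],[0,0,0]],"travel":[[0.1,0.2,-2],[0,0,-2],[0,0,-2],[0,0,-2],[0,0,-2],[0,0,-2],[0,0,-1.8],[0,0,-1.2],[0,0,-0.7],[0,0,-0.2]],"claw":[9.4,9.4,9.4,9.4,9.4,9.4,9.4,9.4,9.4,9.4]}'
python3 -m jog '{"twist":[[0,0,0],[0,0,0],[0,0,0],[0,0,0],[0,0,0],[0,0,0],[0,0,0],[0,0,0],[0,0,0],[0,0,0]],"travel":[[0,0,0],[0,0,0],[0,0,0],[0,0,0],[0,0,0],[0,0,0],[0,0,0],[0,0,0],[0,0,0],[0,0,0]],"claw":[9.4,0,0,0,0,0,0,0,0,0]}'
python3 -m jog '{"twist":[[0,0,0],[0,0,0],[0,0,0],[0,0,0],[0,0,0],[0,0,0],[0,0,0],[0,0,0],[0,0,0],[0,0,0]],"travel":[[0,0,0.5],[0,0,1],[0,0,2],[0,0,2],[0,0,2],[0,0,2],[0,0,2],[0,0,2],[0,0,2],[0,0,1]],"claw":[0,0,0,0,0,0,0,0,0,0]}'
python3 -m jog '{"twist":[[0,0,0],[0,0,0],[0,0,0],[0,0,0],[0,0,0],[0,0,0],[0,0,0],[0,0,0],[0,0,0],[0,0,0]],"travel":[[0.85,-2.38,0.1],[0.85,-2.38,0.1],[0.85,-2.38,0.1],[0.85,-2.38,0.1],[0.85,-2.38,0.1],[0.85,-2.38,0.1],[0.85,-2.38,0.1],[0.85,-2.38,0.1],[0.85,-2.38,0.1],[0.85,-2.38,0.1]],"claw":[0,0,0,0,0,0,0,0,0,0]}'
```

```text
time: 25.52
ee_pos: [0.4597, 0.257, 0.0379]
eef_rot: [[0.004, 1.0, -0.002], [1.0, -0.004, -0.002], [-0.002, -0.002, -1.0]]
wrist_force: [0.3, 0.3, 0.8]
grip_width: 0.0942
time: 26.35
ee_pos: [0.4605, 0.259, 0.0397]
eef_rot: [[0.003, 1.0, 0.001], [1.0, -0.003, 0.0], [0.0, 0.001, -1.0]]
wrist_force: [-0.6, -0.4, 4.7]
grip_width: 0.0607
time: 27.18
ee_pos: [0.4607, 0.2595, 0.207]
eef_rot: [[0.003, 1.0, 0.003], [1.0, -0.003, 0.002], [0.002, 0.003, -1.0]]
wrist_force: [-0.4, 0.7, -0.7]
grip_width: 0.0608
time: 28.02
ee_pos: [0.5448, 0.0196, 0.2141]
eef_rot: [[0.003, 1.0, -0.001], [1.0, -0.003, 0.0], [0.0, -0.001, -1.0]]
wrist_force: [0.5, 0.5, -1.5]
grip_width: 0.0609
```

```bash
python3 -m jog '{"twist":[[0,0,0],[0,0,0],[0,0,0],[0,0,0],[0,0,0],[0,0,0],[0,0,0],[0,0,0],[0,0,0],[0,0,0]],"travel":[[0.85,-2.35,0],[0.85,-2.35,0],[0.85,-2.35,0],[0.85,-2.35,0],[0.85,-2.35,0],[0.85,-2.35,0],[0.85,-2.35,0],[0.85,-2.35,0],[0.85,-2.35,0],[0.85,-2.35,0]],"claw":[0,0,0,0,0,0,0,0,0,0]}'
python3 -m jog '{"twist":[[0,0,0],[0,0,0],[0,0,0],[0,0,0],[0,0,0],[0,0,0],[0,0,0],[0,0,0],[0,0,0],[0,0,0]],"travel":[[0,0,0],[0,0,0],[0,0,0],[0,0,0],[0,0,0],[0,0,0],[0,0,0],[0,0,0],[0,0,0],[0,0,0]],"claw":[0,0,0,0,0,0,0,0,0,0]}'
python3 ck.py .6285 -.2145 .127 .254
```

```text
time: 28.85
ee_pos: [0.6298, -0.2151, 0.2138]
eef_rot: [[0.003, 1.0, -0.001], [1.0, -0.003, 0.001], [0.001, -0.001, -1.0]]
wrist_force: [0.7, -0.3, -0.4]
grip_width: 0.0604
time: 29.68
ee_pos: [0.6301, -0.2141, 0.2143]
eef_rot: [[0.003, 1.0, 0.0], [1.0, -0.003, -0.0], [-0.0, 0.0, -1.0]]
wrist_force: [0.3, 0.7, -0.5]
grip_width: 0.0607
[ 0.6301 -0.2141  0.2143]
held (array([ 0.6298, -0.2129,  0.0287]), 2115, np.float64(0.0013), np.float64(0.2542)) [0.0005 0.0422 0.2537]
dest (array([ 0.6291, -0.2161,  0.0289]), 376, np.float64(0.0012), np.float64(0.1274))
top held (array([ 0.628 , -0.2115,  0.0295]), 68, np.float64(0.0013), np.float64(0.2544))
```

```bash
python3 -m jog '{"twist":[[0,0,0],[0,0,0],[0,0,0],[0,0,0],[0,0,0],[0,0,0],[0,0,0],[0,0,0],[0,0,0],[0,0,0]],"travel":[[-0.05,-0.3,-1.3],[0,0,-1.3],[0,0,-1.3],[0,0,-1.3],[0,0,-1.3],[0,0,-1],[0,0,-0.8],[0,0,-0.6],[0,0,-0.3],[0,0,-0.1]],"claw":[0,0,0,0,0,0,0,0,0,0]}'
python3 -m jog '{"twist":[[0,0,0],[0,0,0],[0,0,0],[0,0,0],[0,0,0],[0,0,0],[0,0,0],[0,0,0],[0,0,0],[0,0,0]],"travel":[[0,0,-0.05],[0,0,-0.05],[0,0,-0.05],[0,0,-0.05],[0,0,0],[0,0,0],[0,0,0],[0,0,0],[0,0,0],[0,0,0]],"claw":[0,0,0,0,0,0,0,0,0,0]}'
python3 ck.py .6285 -.2145 0 .157
```

```text
time: 30.62
ee_pos: [0.6296, -0.2171, 0.1209]
eef_rot: [[0.003, 1.0, -0.0], [1.0, -0.003, 0.0], [0.0, -0.0, -1.0]]
wrist_force: [0.8, -0.1, -0.7]
grip_width: 0.0603
time: 31.45
ee_pos: [0.6297, -0.2171, 0.1193]
eef_rot: [[0.003, 1.0, 0.0], [1.0, -0.003, 0.0], [0.0, 0.0, -1.0]]
wrist_force: [0.2, 0.6, -0.8]
grip_width: 0.0606
[ 0.6297 -0.2171  0.1193]
held (array([ 0.6293, -0.2158,  0.0285]), 2308, np.float64(0.0013), np.float64(0.159)) [0.001  0.0472 0.1586]
top held (array([ 0.6285, -0.2123,  0.0275]), 47, np.float64(0.0014), np.float64(0.1591))
```

```bash
python3 -m jog '{"twist":[[0,0,0],[0,0,0],[0,0,0],[0,0,0],[0,0,0],[0,0,0],[0,0,0],[0,0,0],[0,0,0],[0,0,0]],"travel":[[0,0,-0.05],[0,0,-0.05],[0,0,-0.05],[0,0,-0.05],[0,0,0],[0,0,0],[0,0,0],[0,0,0],[0,0,0],[0,0,0]],"claw":[0,0,0,0,0,0,8,8,8,8]}'
python3 -m jog '{"twist":[[0,0,0],[0,0,0],[0,0,0],[0,0,0],[0,0,0],[0,0,0],[0,0,0],[0,0,0],[0,0,0],[0,0,0]],"travel":[[0,0,0],[0,0,0.3],[0,0,1],[0,0,1.5],[0,0,1.5],[0,0,1.5],[0,0,1.5],[0,0,1],[0,0,0.5],[0,0,0]],"claw":[8,8,8,8,8,8,8,8,9.4,9.4]}'
python3 ck.py .6285 -.2145 0 .155
python3 -m jog '{"twist":[[0,0,0],[0,0,0],[0,0,0],[0,0,0],[0,0,0],[0,0,0],[0,0,0],[0,0,0],[0,0,0],[0,0,0]],"travel":[[-1.84,-1.14,0],[-1.84,-1.14,0],[-1.84,-1.14,0],[-1.84,-1.14,0],[-1.84,-1.14,0],[-1.84,-1.14,0],[-1.84,-1.14,0],[-1.84,-1.14,0],[-1.84,-1.14,0],[-1.84,-1.14,0]],"claw":[9.4,9.4,9.4,9.4,9.4,9.4,9.4,9.4,9.4,9.4]}'
python3 ck.py .446 -.33 0 .066; python3 sv.py
```

```text
time: 32.38
ee_pos: [0.6298, -0.2173, 0.1175]
eef_rot: [[0.003, 1.0, 0.0], [1.0, -0.003, -0.0], [-0.0, 0.0, -1.0]]
wrist_force: [0.1, 0.6, -0.3]
grip_width: 0.0795
time: 33.22
ee_pos: [0.6305, -0.2173, 0.2069]
eef_rot: [[0.003, 1.0, 0.003], [1.0, -0.003, -0.001], [-0.001, 0.003, -1.0]]
wrist_force: [0.8, -0.2, 0.5]
grip_width: 0.0899
[ 0.6305 -0.2173  0.2069]
held (array([ 0.6293, -0.2165,  0.029 ]), 941, np.float64(0.0012), np.float64(0.1537)) [0.0032 0.0305 0.1534]
top held (array([ 0.6283, -0.2132,  0.0288]), 81, np.float64(0.0013), np.float64(0.1541))
time: 34.15
ee_pos: [0.444, -0.3312, 0.2043]
eef_rot: [[0.003, 1.0, -0.002], [1.0, -0.003, 0.001], [0.001, -0.002, -1.0]]
wrist_force: [0.0, -0.5, 0.6]
grip_width: 0.0942
[ 0.444  -0.3312  0.2043]
held (array([ 0.4461, -0.3324,  0.0215]), 415, np.float64(0.0012), np.float64(0.0657)) [-0.0053  0.0128  0.0658]
top held (array([ 0.4454, -0.329 ,  0.0215]), 116, np.float64(0.0014), np.float64(0.0661))
S1 [0.4474 0.1599 0.0215] 108 0.0013 0.0665
S2 [ 0.4454 -0.0461  0.0215] 102 0.0012 0.0663
S3 [ 0.4454 -0.3291  0.0216] 113 0.0013 0.066
HL0 [ 0.6235 -0.2097  0.0244] 95 0.0018 0.0993
HL1 [ 0.6254 -0.2117  0.0265] 131 0.0016 0.1271
HL2 [ 0.6282 -0.2135  0.0291] 165 0.0013 0.1538
tea (344, array([0.4535, 0.0644, 0.0541]), ((453.2679443359375, 82.703369140625), (29.31969451904297, 114.93682861328125), 1.01094388961792))
salt (132, array([ 0.4658, -0.1371,  0.0862]), ((466.663818359375, -136.8514404296875), (29.74281120300293, 30.02424430847168), 87.38756561279297))
spice (263, array([0.5823, 0.3036, 0.1062]), ((583.2090454101562, 304.8665466308594), (42.49905776977539, 42.243553161621094), 55.03819274902344))
egg (78, array([0.6671, 0.2857, 0.0531]), ((666.1392211914062, 284.4905090332031), (34.82571029663086, 39.05648422241211), 78.9330062866211))
```

```bash
python3 -m jog '{"twist":[[0,0,0],[0,0,0],[0,0,0],[0,0,0],[0,0,0],[0,0,0],[0,0,0],[0,0,0],[0,0,0],[0,0,0]],"travel":[[0.15,0,-2.2],[0,0,-2.2],[0,0,-2.2],[0,0,-2.2],[0,0,-2.2],[0,0,-2.2],[0,0,-1.8],[0,0,-1.5],[0,0,-1],[0,0,-0.5]],"claw":[9.4,9.4,9.4,9.4,9.4,9.4,9.4,9.4,9.4,9.4]}'
python3 -m jog '{"twist":[[0,0,0],[0,0,0],[0,0,0],[0,0,0],[0,0,0],[0,0,0],[0,0,0],[0,0,0],[0,0,0],[0,0,0]],"travel":[[0,0,0],[0,0,0],[0,0,0],[0,0,0],[0,0,0],[0,0,0],[0,0,0],[0,0,0],[0,0,0],[0,0,0]],"claw":[0,0,0,0,0,0,0,0,0,0]}'
python3 -m jog '{"twist":[[0,0,0],[0,0,0],[0,0,0],[0,0,0],[0,0,0],[0,0,0],[0,0,0],[0,0,0],[0,0,0],[0,0,0]],"travel":[[0,0,0.5],[0,0,1],[0,0,2],[0,0,2],[0,0,2],[0,0,2],[0,0,2],[0,0,2],[0,0,2],[0,0,1.5]],"claw":[0,0,0,0,0,0,0,0,0,0]}'
python3 ck.py .446 -.331 0 .235
```

```text
time: 35.13
ee_pos: [0.4473, -0.3296, 0.0235]
eef_rot: [[0.002, 1.0, -0.002], [1.0, -0.002, 0.002], [0.002, -0.002, -1.0]]
wrist_force: [0.0, -0.3, 0.7]
grip_width: 0.0941
time: 35.97
ee_pos: [0.4471, -0.3313, 0.0255]
eef_rot: [[0.003, 1.0, 0.0], [1.0, -0.003, -0.0], [-0.0, 0.0, -1.0]]
wrist_force: [0.1, -0.2, 3.1]
grip_width: 0.0453
time: 36.8
ee_pos: [0.4475, -0.3312, 0.1978]
eef_rot: [[0.003, 1.0, 0.002], [1.0, -0.003, -0.001], [-0.001, 0.002, -1.0]]
wrist_force: [0.2, -0.6, -1.9]
grip_width: 0.0455
[ 0.4475 -0.3312  0.1978]
held (array([ 0.4471, -0.3313,  0.0213]), 1975, np.float64(0.0013), np.float64(0.2378)) [-0.01    0.0299  0.2377]
top held (array([ 0.4465, -0.3291,  0.0214]), 43, np.float64(0.0015), np.float64(0.2363))
```

```bash
python3 -m jog '{"twist":[[0,0,0],[0,0,0],[0,0,0],[0,0,0],[0,0,0],[0,0,0],[0,0,0],[0,0,0],[0,0,0],[0,0,0]],"travel":[[0.97,2.13,0],[0.97,2.13,0],[0.97,2.13,0],[0.97,2.13,0],[0.97,2.13,0],[0.97,2.13,0],[0.97,2.13,0],[0.97,2.13,0],[0.97,2.13,0],[0.97,2.13,0]],"claw":[0,0,0,0,0,0,0,0,0,0]}'
python3 -m jog '{"twist":[[0,0,0],[0,0,0],[0,0,0],[0,0,0],[0,0,0],[0,0,0],[0,0,0],[0,0,0],[0,0,0],[0,0,0]],"travel":[[0.97,2.13,0],[0.97,2.13,0],[0.97,2.13,0],[0.97,2.13,0],[0.97,2.13,0],[0.97,2.13,0],[0.97,2.13,0],[0.97,2.13,0],[0.97,2.13,0],[0.97,2.13,0]],"claw":[0,0,0,0,0,0,0,0,0,0]}'
python3 -m jog '{"twist":[[0,0,0],[0,0,0],[0,0,0],[0,0,0],[0,0,0],[0,0,0],[0,0,0],[0,0,0],[0,0,0],[0,0,0]],"travel":[[0,0,-1],[0,0,-1],[0,0,-1],[0,0,-1],[0,0,-1],[0,0,-1],[0,0,0],[0,0,0],[0,0,0],[0,0,0]],"claw":[0,0,0,0,0,0,0,0,0,0]}'
python3 ck.py .642 .095 .05 .178
```

```text
time: 37.73
ee_pos: [0.5436, -0.1169, 0.1943]
eef_rot: [[0.003, 1.0, -0.002], [1.0, -0.003, 0.0], [0.0, -0.002, -1.0]]
wrist_force: [0.4, 0.7, -1.3]
grip_width: 0.0454
time: 38.57
ee_pos: [0.6406, 0.0958, 0.194]
eef_rot: [[0.003, 1.0, -0.002], [1.0, -0.003, -0.0], [-0.0, -0.002, -1.0]]
wrist_force: [0.3, -0.5, -1.7]
grip_width: 0.0451
time: 39.4
ee_pos: [0.6417, 0.0949, 0.136]
eef_rot: [[0.003, 1.0, 0.001], [1.0, -0.003, 0.0], [0.0, 0.001, -1.0]]
wrist_force: [0.3, 0.9, -1.2]
grip_width: 0.0455
[0.6417 0.0949 0.136 ]
held (array([0.6413, 0.0943, 0.0217]), 1666, np.float64(0.0013), np.float64(0.1763)) [-0.0091  0.0112  0.1763]
dest (array([0.6442, 0.0945, 0.023 ]), 793, np.float64(0.0024), np.float64(0.05))
top held None
```

```bash
python3 -m jog '{"twist":[[0,0,0],[0,0,0],[0,0,0],[0,0,0],[0,0,0],[0,0,0],[0,0,0],[0,0,0],[0,0,0],[0,0,0]],"travel":[[0.2,0,-1.2],[0,0,-1.2],[0,0,-1.2],[0,0,-1.2],[0,0,-1.2],[0,0,-1],[0,0,-0.6],[0,0,-0.5],[0,0,-0.3],[0,0,-0.1]],"claw":[0,0,0,0,0,0,0,0,0,0]}'
python3 -m jog '{"twist":[[0,0,0],[0,0,0],[0,0,0],[0,0,0],[0,0,0],[0,0,0],[0,0,0],[0,0,0],[0,0,0],[0,0,0]],"travel":[[0,0,-0.05],[0,0,-0.05],[0,0,-0.05],[0,0,-0.05],[0,0,0],[0,0,0],[0,0,0],[0,0,0],[0,0,0],[0,0,0]],"claw":[0,0,0,0,0,0,0,0,0,0]}'
python3 ck.py .642 .095 0 .089
```

```text
time: 40.33
ee_pos: [0.6443, 0.095, 0.0504]
eef_rot: [[0.003, 1.0, 0.002], [1.0, -0.003, 0.0], [0.0, 0.002, -1.0]]
wrist_force: [2.8, 0.2, 0.6]
grip_width: 0.0452
time: 41.17
ee_pos: [0.6444, 0.095, 0.0489]
eef_rot: [[0.003, 1.0, 0.002], [1.0, -0.003, 0.0], [0.0, 0.002, -1.0]]
wrist_force: [5.4, 0.9, 1.2]
grip_width: 0.0456
[0.6444 0.095  0.0489]
held (array([0.644 , 0.0945, 0.0215]), 1786, np.float64(0.0013), np.float64(0.0891)) [-0.0065  0.0278  0.089 ]
top held None
```

```bash
python3 -m jog '{"twist":[[0,0,0],[0,0,0],[0,0,0],[0,0,0],[0,0,0],[0,0,0],[0,0,0],[0,0,0],[0,0,0],[0,0,0]],"travel":[[0.1,0,0],[0,0,-0.05],[0,0,-0.05],[0,0,-0.05],[0,0,0],[0,0,0],[0,0,0],[0,0,0],[0,0,0],[0,0,0]],"claw":[0,0,0,0,0,0,6.5,6.5,6.5,6.5]}'
python3 -m jog '{"twist":[[0,0,0],[0,0,0],[0,0,0],[0,0,0],[0,0,0],[0,0,0],[0,0,0],[0,0,0],[0,0,0],[0,0,0]],"travel":[[0,0,0],[0,0,0.3],[0,0,1],[0,0,2],[0,0,2],[0,0,2],[0,0,2],[0,0,2],[0,0,2],[0,0,1.7]],"claw":[6.5,6.5,6.5,6.5,6.5,6.5,6.5,9.4,9.4,9.4]}'
python3 ck.py .642 .095 .05 .086
python3 -m jog '{"twist":[[0,0,0],[0,0,0],[0,0,0],[0,0,0],[0,0,0],[0,0,0],[0,0,0],[0,0,0],[0,0,0],[0,0,0]],"travel":[[-1.98,-1.43,0],[-1.98,-1.43,0],[-1.98,-1.43,0],[-1.98,-1.43,0],[-1.98,-1.43,0],[-1.98,-1.43,0],[-1.98,-1.43,0],[-1.98,-1.43,0],[-1.98,-1.43,0],[-1.98,-1.43,0]],"claw":[9.4,9.4,9.4,9.4,9.4,9.4,9.4,9.4,9.4,9.4]}'
python3 ck.py .446 -.047 0 .066; python3 sv.py
```

```text
time: 42.1
ee_pos: [0.642, 0.0946, 0.0459]
eef_rot: [[0.003, 1.0, -0.004], [1.0, -0.003, -0.001], [-0.001, -0.004, -1.0]]
wrist_force: [0.6, 0.7, -0.8]
grip_width: 0.0642
time: 42.93
ee_pos: [0.6444, 0.095, 0.1994]
eef_rot: [[0.003, 1.0, 0.002], [1.0, -0.003, 0.0], [0.0, 0.002, -1.0]]
wrist_force: [-0.1, 0.5, -1.0]
grip_width: 0.0815
[0.6444 0.095  0.1994]
held (array([0.6437, 0.0939, 0.0215]), 481, np.float64(0.0012), np.float64(0.086)) [0.0066 0.0199 0.086 ]
dest (array([0.6446, 0.0996, 0.0195]), 358, np.float64(0.0022), np.float64(0.0501))
top held None
time: 43.87
ee_pos: [0.4444, -0.0487, 0.1963]
eef_rot: [[0.003, 1.0, -0.001], [1.0, -0.003, 0.0], [0.0, -0.001, -1.0]]
wrist_force: [0.8, -0.2, 0.1]
grip_width: 0.0946
[ 0.4444 -0.0487  0.1963]
held (array([ 0.4464, -0.0486,  0.0215]), 425, np.float64(0.0012), np.float64(0.0658)) [-0.0017  0.0122  0.0658]
top held None
S1 [0.4474 0.16   0.0215] 112 0.0013 0.0658
HL0 [ 0.6236 -0.2096  0.0243] 98 0.0018 0.0992
HL1 [ 0.6256 -0.2114  0.0266] 123 0.0015 0.1275
HL2 [ 0.6279 -0.2135  0.029 ] 166 0.0014 0.1541
HS0 [0.6421 0.0961 0.0217] 102 0.0013 0.0865
tea (313, array([0.4532, 0.068 , 0.0541]), ((452.7352294921875, 86.36345672607422), (30.76285743713379, 110.8073959350586), 2.466846466064453))
salt (0, None, None)
spice (264, array([0.5825, 0.3038, 0.1059]), ((583.0613403320312, 305.0224304199219), (42.72078323364258, 42.73809814453125), 44.407413482666016))
egg (78, array([0.667 , 0.2851, 0.0537]), ((670.5018310546875, 286.8912658691406), (35.92478942871094, 40.611080169677734), 65.39598846435547))
```

```bash
python3 -m jog '{"twist":[[0,0,0],[0,0,0],[0,0,0],[0,0,0],[0,0,0],[0,0,0],[0,0,0],[0,0,0],[0,0,0],[0,0,0]],"travel":[[0,0,-2.2],[0,0,-2.2],[0,0,-2.2],[0,0,-2.2],[0,0,-2.2],[0,0,-2.2],[0,0,-1.6],[0,0,-1.3],[0,0,-0.8],[0,0,-0.4]],"claw":[9.4,9.4,9.4,9.4,9.4,9.4,9.4,9.4,9.4,9.4]}'
python3 -m jog '{"twist":[[0,0,0],[0,0,0],[0,0,0],[0,0,0],[0,0,0],[0,0,0],[0,0,0],[0,0,0],[0,0,0],[0,0,0]],"travel":[[0,0,0],[0,0,0],[0,0,0],[0,0,0],[0,0,0],[0,0,0],[0,0,0],[0,0,0],[0,0,0],[0,0,0]],"claw":[0,0,0,0,0,0,0,0,0,0]}'
python3 -m jog '{"twist":[[0,0,0],[0,0,0],[0,0,0],[0,0,0],[0,0,0],[0,0,0],[0,0,0],[0,0,0],[0,0,0],[0,0,0]],"travel":[[0,0,0.5],[0,0,1],[0,0,2],[0,0,2],[0,0,2],[0,0,2],[0,0,2],[0,0,2],[0,0,2],[0,0,1.5]],"claw":[0,0,0,0,0,0,0,0,0,0]}'
python3 -m jog '{"twist":[[0,0,0],[0,0,0],[0,0,0],[0,0,0],[0,0,0],[0,0,0],[0,0,0],[0,0,0],[0,0,0],[0,0,0]],"travel":[[1.98,1.43,0],[1.98,1.43,0],[1.98,1.43,0],[1.98,1.43,0],[1.98,1.43,0],[1.98,1.43,0],[1.98,1.43,0],[1.98,1.43,0],[1.98,1.43,0],[1.98,1.43,0]],"claw":[0,0,0,0,0,0,0,0,0,0]}'
python3 -m jog '{"twist":[[0,0,0],[0,0,0],[0,0,0],[0,0,0],[0,0,0],[0,0,0],[0,0,0],[0,0,0],[0,0,0],[0,0,0]],"travel":[[0,0,-1],[0,0,-1],[0,0,-1],[0,0,0],[0,0,0],[0,0,0],[0,0,0],[0,0,0],[0,0,0],[0,0,0]],"claw":[0,0,0,0,0,0,0,0,0,0]}'
python3 ck.py .643 .095 .086 .206
```

```text
time: 44.85
ee_pos: [0.4463, -0.0472, 0.0225]
eef_rot: [[0.002, 1.0, -0.001], [1.0, -0.002, 0.001], [0.001, -0.001, -1.0]]
wrist_force: [0.1, 0.2, 0.1]
grip_width: 0.0941
time: 45.68
ee_pos: [0.4464, -0.0482, 0.0239]
eef_rot: [[0.003, 1.0, 0.0], [1.0, -0.003, -0.0], [-0.0, 0.0, -1.0]]
wrist_force: [-0.9, 0.5, 3.0]
grip_width: 0.0454
time: 46.52
ee_pos: [0.4461, -0.0481, 0.1955]
eef_rot: [[0.003, 1.0, 0.001], [1.0, -0.003, -0.0], [-0.0, 0.001, -1.0]]
wrist_force: [-0.2, -0.3, -1.7]
grip_width: 0.0453
time: 47.35
ee_pos: [0.6443, 0.0954, 0.1936]
eef_rot: [[0.003, 1.0, -0.001], [1.0, -0.003, -0.0], [-0.0, -0.001, -1.0]]
wrist_force: [0.5, -0.1, -0.2]
grip_width: 0.0457
time: 48.18
ee_pos: [0.6443, 0.0948, 0.1642]
eef_rot: [[0.003, 1.0, 0.001], [1.0, -0.003, 0.0], [0.0, 0.001, -1.0]]
wrist_force: [-0.9, -0.2, -0.4]
grip_width: 0.0451
[0.6443 0.0948 0.1642]
held (array([0.6439, 0.0951, 0.0216]), 1795, np.float64(0.0013), np.float64(0.2058)) [0.0042 0.0233 0.2056]
dest (array([0.6436, 0.094 , 0.0215]), 369, np.float64(0.0012), np.float64(0.0862))
top held None
```

```bash
python3 -m jog '{"twist":[[0,0,0],[0,0,0],[0,0,0],[0,0,0],[0,0,0],[0,0,0],[0,0,0],[0,0,0],[0,0,0],[0,0,0]],"travel":[[0,-0.1,-1.3],[0,0,-1.3],[0,0,-1.2],[0,0,-1.2],[0,0,-1.2],[0,0,-1],[0,0,-0.7],[0,0,-0.5],[0,0,-0.3],[0,0,-0.1]],"claw":[0,0,0,0,0,0,0,0,0,0]}'
python3 -m jog '{"twist":[[0,0,0],[0,0,0],[0,0,0],[0,0,0],[0,0,0],[0,0,0],[0,0,0],[0,0,0],[0,0,0],[0,0,0]],"travel":[[0,0,-0.05],[0,0,-0.05],[0,0,0],[0,0,0],[0,0,0],[0,0,0],[0,0,0],[0,0,0],[0,0,0],[0,0,0]],"claw":[0,0,0,0,0,0,0,0,0,0]}'
python3 ck.py .643 .095 0 .117
```

```text
time: 49.12
ee_pos: [0.6441, 0.0939, 0.0754]
eef_rot: [[0.003, 1.0, -0.0], [1.0, -0.003, 0.0], [0.0, -0.0, -1.0]]
wrist_force: [-0.2, -0.1, -0.7]
grip_width: 0.0454
time: 49.95
ee_pos: [0.6442, 0.0938, 0.0748]
eef_rot: [[0.003, 1.0, 0.0], [1.0, -0.003, 0.0], [0.0, 0.0, -1.0]]
wrist_force: [-0.3, 0.6, -0.5]
grip_width: 0.0453
[0.6442 0.0938 0.0748]
held (array([0.6438, 0.094 , 0.0216]), 1780, np.float64(0.0013), np.float64(0.1165)) [0.0042 0.0198 0.1163]
top held None
```

```bash
python3 -m jog '{"twist":[[0,0,0],[0,0,0],[0,0,0],[0,0,0],[0,0,0],[0,0,0],[0,0,0],[0,0,0],[0,0,0],[0,0,0]],"travel":[[0,0,-0.05],[0,0,-0.05],[0,0,-0.05],[0,0,0],[0,0,0],[0,0,0],[0,0,0],[0,0,0],[0,0,0],[0,0,0]],"claw":[0,0,0,0,0,0,6.5,6.5,6.5,6.5]}'
python3 -m jog '{"twist":[[0,0,0],[0,0,0],[0,0,0],[0,0,0],[0,0,0],[0,0,0],[0,0,0],[0,0,0],[0,0,0],[0,0,0]],"travel":[[0,0,0],[0,0,0.3],[0,0,1],[0,0,1.8],[0,0,1.8],[0,0,1.8],[0,0,1.8],[0,0,1.8],[0,0,1.2],[0,0,1]],"claw":[6.5,6.5,6.5,6.5,6.5,6.5,6.5,9.4,9.4,9.4]}'
python3 ck.py .643 .094 0 .1137
python3 -m jog '{"twist":[[0,0,0],[0,0,0],[0,0,0],[0,0,0],[0,0,0],[0,0,0],[0,0,0],[0,0,0],[0,0,0],[0,0,0]],"travel":[[-1.96,0.65,0],[-1.96,0.65,0],[-1.96,0.65,0],[-1.96,0.65,0],[-1.96,0.65,0],[-1.96,0.65,0],[-1.96,0.65,0],[-1.96,0.65,0],[-1.96,0.65,0],[-1.96,0.65,0]],"claw":[9.4,9.4,9.4,9.4,9.4,9.4,9.4,9.4,9.4,9.4]}'
python3 ck.py .4475 .159 0 .066; python3 sv.py
```

```text
time: 50.88
ee_pos: [0.6443, 0.0938, 0.0734]
eef_rot: [[0.003, 1.0, 0.0], [1.0, -0.003, 0.0], [0.0, 0.0, -1.0]]
wrist_force: [0.1, -0.4, 0.4]
grip_width: 0.065
time: 51.72
ee_pos: [0.6447, 0.094, 0.2004]
eef_rot: [[0.003, 1.0, 0.002], [1.0, -0.003, 0.0], [0.0, 0.002, -1.0]]
wrist_force: [-0.6, -0.1, 0.8]
grip_width: 0.0815
[0.6447 0.094  0.2004]
held (array([0.644 , 0.0936, 0.0215]), 552, np.float64(0.0012), np.float64(0.1133)) [0.0042 0.0208 0.1133]
top held None
time: 52.65
ee_pos: [0.4465, 0.1587, 0.1974]
eef_rot: [[0.003, 1.0, -0.002], [1.0, -0.003, -0.001], [-0.001, -0.002, -1.0]]
wrist_force: [0.3, 0.2, -0.3]
grip_width: 0.0939
[0.4465 0.1587 0.1974]
held (array([0.4485, 0.158 , 0.0215]), 423, np.float64(0.0012), np.float64(0.0658)) [-0.0011  0.0088  0.0659]
top held (array([0.4474, 0.1599, 0.0215]), 107, np.float64(0.0012), np.float64(0.0669))
S1 [0.4474 0.1599 0.0216] 111 0.0013 0.0667
HL0 [ 0.6237 -0.2096  0.0244] 96 0.0018 0.0996
HL1 [ 0.6256 -0.2113  0.0264] 117 0.0015 0.1275
HL2 [ 0.6281 -0.2135  0.0291] 166 0.0013 0.1539
HS0 [0.6397 0.0948 0.019 ] 81 0.0017 0.0861
HS1 [0.6423 0.0958 0.0216] 109 0.0013 0.1134
tea (344, array([0.4537, 0.0642, 0.0542]), ((452.6994934082031, 82.47977447509766), (30.25417137145996, 114.32372283935547), 1.6924675703048706))
salt (131, array([ 0.4662, -0.1369,  0.0861]), ((466.78704833984375, -136.9388885498047), (29.501340866088867, 30.03525161743164), 86.7809829711914))
spice (0, None, None)
egg (76, array([0.6682, 0.286 , 0.0532]), ((669.7202758789062, 284.2115173339844), (28.46713638305664, 41.611541748046875), 29.220340728759766))
```

```bash
python3 -m jog '{"twist":[[0,0,0],[0,0,0],[0,0,0],[0,0,0],[0,0,0],[0,0,0],[0,0,0],[0,0,0],[0,0,0],[0,0,0]],"travel":[[0,0,-2.2],[0,0,-2.2],[0,0,-2.2],[0,0,-2.2],[0,0,-2.2],[0,0,-2.2],[0,0,-1.6],[0,0,-1.3],[0,0,-0.9],[0,0,-0.4]],"claw":[9.4,9.4,9.4,9.4,9.4,9.4,9.4,9.4,9.4,9.4]}'
python3 -m jog '{"twist":[[0,0,0],[0,0,0],[0,0,0],[0,0,0],[0,0,0],[0,0,0],[0,0,0],[0,0,0],[0,0,0],[0,0,0]],"travel":[[0,0,0],[0,0,0],[0,0,0],[0,0,0],[0,0,0],[0,0,0],[0,0,0],[0,0,0],[0,0,0],[0,0,0]],"claw":[0,0,0,0,0,0,0,0,0,0]}'
python3 -m jog '{"twist":[[0,0,0],[0,0,0],[0,0,0],[0,0,0],[0,0,0],[0,0,0],[0,0,0],[0,0,0],[0,0,0],[0,0,0]],"travel":[[0,0,0.5],[0,0,1],[0,0,2],[0,0,2],[0,0,2],[0,0,2],[0,0,2],[0,0,2],[0,0,2],[0,0,2]],"claw":[0,0,0,0,0,0,0,0,0,0]}'
python3 -m jog '{"twist":[[0,0,0],[0,0,0],[0,0,0],[0,0,0],[0,0,0],[0,0,0],[0,0,0],[0,0,0],[0,0,0],[0,0,0]],"travel":[[1.96,-0.65,0],[1.96,-0.65,0],[1.96,-0.65,0],[1.96,-0.65,0],[1.96,-0.65,0],[1.96,-0.65,0],[1.96,-0.65,0],[1.96,-0.65,0],[1.96,-0.65,0],[1.96,-0.65,0]],"claw":[0,0,0,0,0,0,0,0,0,0]}'
python3 -m jog '{"twist":[[0,0,0],[0,0,0],[0,0,0],[0,0,0],[0,0,0],[0,0,0],[0,0,0],[0,0,0],[0,0,0],[0,0,0]],"travel":[[0,0,-0.5],[0,0,-0.5],[0,0,0],[0,0,0],[0,0,0],[0,0,0],[0,0,0],[0,0,0],[0,0,0],[0,0,0]],"claw":[0,0,0,0,0,0,0,0,0,0]}'
python3 ck.py .643 .094 .1135 .231
```

```text
time: 53.63
ee_pos: [0.4482, 0.1582, 0.0226]
eef_rot: [[0.004, 1.0, -0.002], [1.0, -0.004, -0.001], [-0.001, -0.002, -1.0]]
wrist_force: [0.4, -0.5, 0.3]
grip_width: 0.0944
time: 54.47
ee_pos: [0.4484, 0.1589, 0.0245]
eef_rot: [[0.003, 1.0, 0.001], [1.0, -0.003, 0.0], [0.0, 0.001, -1.0]]
wrist_force: [0.2, 0.4, 2.6]
grip_width: 0.0453
time: 55.3
ee_pos: [0.4475, 0.1586, 0.2004]
eef_rot: [[0.003, 1.0, -0.001], [1.0, -0.003, -0.0], [-0.0, -0.001, -1.0]]
wrist_force: [1.0, -0.1, -1.1]
grip_width: 0.0456
time: 56.13
ee_pos: [0.6444, 0.0933, 0.1991]
eef_rot: [[0.003, 1.0, -0.001], [1.0, -0.003, -0.0], [-0.0, -0.001, -1.0]]
wrist_force: [-0.0, 1.2, -1.3]
grip_width: 0.0454
time: 56.97
ee_pos: [0.6441, 0.0938, 0.1894]
eef_rot: [[0.003, 1.0, 0.0], [1.0, -0.003, -0.0], [-0.0, 0.0, -1.0]]
wrist_force: [0.3, -0.6, -0.2]
grip_width: 0.0454
[0.6441 0.0938 0.1894]
held (array([0.6437, 0.0937, 0.0216]), 1757, np.float64(0.0013), np.float64(0.2306)) [0.004  0.0198 0.2304]
dest (array([0.6438, 0.0936, 0.0215]), 377, np.float64(0.0012), np.float64(0.1134))
top held None
```

```bash
python3 -m jog '{"twist":[[0,0,0],[0,0,0],[0,0,0],[0,0,0],[0,0,0],[0,0,0],[0,0,0],[0,0,0],[0,0,0],[0,0,0]],"travel":[[0,0,-1.3],[0,0,-1.2],[0,0,-1.2],[0,0,-1.2],[0,0,-1.2],[0,0,-1],[0,0,-0.6],[0,0,-0.5],[0,0,-0.3],[0,0,-0.1]],"claw":[0,0,0,0,0,0,0,0,0,0]}'
python3 ck.py .643 .094 0 .1445
python3 -m jog '{"twist":[[0,0,0],[0,0,0],[0,0,0],[0,0,0],[0,0,0],[0,0,0],[0,0,0],[0,0,0],[0,0,0],[0,0,0]],"travel":[[0,0,-0.05],[0,0,-0.05],[0,0,-0.05],[0,0,0],[0,0,0],[0,0,0],[0,0,0],[0,0,0],[0,0,0],[0,0,0]],"claw":[0,0,0,0,0,0,6.5,6.5,6.5,6.5]}'
python3 -m jog '{"twist":[[0,0,0],[0,0,0],[0,0,0],[0,0,0],[0,0,0],[0,0,0],[0,0,0],[0,0,0],[0,0,0],[0,0,0]],"travel":[[0,0,0],[0,0,0.3],[0,0,1],[0,0,1.5],[0,0,1.5],[0,0,1.5],[0,0,1.5],[0,0,1.5],[0,0,1],[0,0,0]],"claw":[6.5,6.5,6.5,6.5,6.5,6.5,6.5,9.4,9.4,9.4]}'
python3 ck.py .643 .094 0 .141
```

```text
time: 57.9
ee_pos: [0.6441, 0.0939, 0.1029]
eef_rot: [[0.003, 1.0, -0.0], [1.0, -0.003, 0.0], [0.0, -0.0, -1.0]]
wrist_force: [-0.3, 0.4, -0.8]
grip_width: 0.0449
[0.6441 0.0939 0.1029]
held (array([0.6437, 0.0938, 0.0215]), 1768, np.float64(0.0013), np.float64(0.1441)) [0.0037 0.0247 0.1439]
top held None
time: 58.83
ee_pos: [0.6443, 0.0938, 0.1019]
eef_rot: [[0.003, 1.0, 0.0], [1.0, -0.003, -0.0], [-0.0, 0.0, -1.0]]
wrist_force: [-0.7, -0.3, 0.2]
grip_width: 0.0645
time: 59.67
ee_pos: [0.6459, 0.0944, 0.203]
eef_rot: [[0.003, 1.0, 0.005], [1.0, -0.003, 0.001], [0.001, 0.005, -1.0]]
wrist_force: [-0.6, 0.3, 0.3]
grip_width: 0.0815
[0.6459 0.0944 0.203 ]
held (array([0.644 , 0.0933, 0.0215]), 660, np.float64(0.0012), np.float64(0.1405)) [-0.0015  0.0242  0.1405]
top held None
```

```bash
python3 -m jog '{"twist":[[0,0,0],[0,0,0],[0,0,0],[0,0,0],[0,0,0],[0,0,0],[0,0,0],[0,0,0],[0,0,0],[0,0,0]],"travel":[[-1.9,-0.32,0],[-1.9,-0.32,0],[-1.9,-0.32,0],[-1.9,-0.32,0],[-1.9,-0.32,0],[-1.9,-0.32,0],[-1.9,-0.32,0],[-1.9,-0.32,0],[-1.9,-0.32,0],[-1.9,-0.32,0]],"claw":[9.4,9.4,9.4,9.4,9.4,9.4,9.4,9.4,9.4,9.4]}'
cat > bx.py <<'E'
import sys
from h import *
x,y,a,b,rad=map(float,sys.argv[1:6])
print(get_state()["ee_pos"].round(4))
for n in ("wrist","top"):
    im,d,W=look(n); cv2.imwrite(f"pics/bx_{n}.png",im)
    P=W.reshape(-1,3); Q=P[(P[:,2]>a)&(P[:,2]<b)&(np.hypot(P[:,0]-x,P[:,1]-y)<rad)]
    print(n,len(Q),Q.mean(0).round(4),cv2.minAreaRect(Q[:,:2].astype(np.float32)*1000) if len(Q)>5 else "")
E
python3 bx.py .454 .063 .05 .058 .06; python3 sv.py | grep -E "HS|spice|egg"
```

```text
time: 60.6
ee_pos: [0.4523, 0.0615, 0.1989]
eef_rot: [[0.003, 1.0, -0.002], [1.0, -0.003, -0.0], [-0.0, -0.002, -1.0]]
wrist_force: [-0.6, -0.6, 0.4]
grip_width: 0.0942
[0.4523 0.0615 0.1989]
wrist 1281 [0.4547 0.0632 0.0536] ((455.0177307128906, 62.40003204345703), (77.23873901367188, 28.311647415161133), 89.37606048583984)
top 88 [0.4548 0.0364 0.0538] ((453.7520446777344, 38.36712646484375), (28.991628646850586, 23.225000381469727), 3.5569257736206055)
HS0 [0.6376 0.0906 0.0151] 68 0.0022 0.0871
HS1 [0.6401 0.0939 0.0185] 61 0.0013 0.1133
HS2 [0.6423 0.0952 0.0215] 88 0.0012 0.1407
spice (264, array([0.5823, 0.3038, 0.1059]), ((583.2501831054688, 305.1990966796875), (43.05354690551758, 42.81910705566406), 50.88993835449219))
egg (84, array([0.6675, 0.2848, 0.0528]), ((668.5355834960938, 285.98541259765625), (34.23066711425781, 36.35414123535156), 40.97136688232422))
```

```bash
python3 -m jog '{"twist":[[0,0,0],[0,0,0],[0,0,0],[0,0,0],[0,0,0],[0,0,0],[0,0,0],[0,0,0],[0,0,0],[0,0,0]],"travel":[[0.1,0.1,-2.4],[0,0,-2.4],[0,0,-2.4],[0,0,-2.4],[0,0,-2.4],[0,0,-2.4],[0,0,-2],[0,0,-1.6],[0,0,-0.9],[0,0,-0.4]],"claw":[9.4,9.4,9.4,9.4,9.4,9.4,9.4,9.4,9.4,9.4]}'
python3 -m jog '{"twist":[[0,0,0],[0,0,0],[0,0,0],[0,0,0],[0,0,0],[0,0,0],[0,0,0],[0,0,0],[0,0,0],[0,0,0]],"travel":[[0,0,0],[0,0,0],[0,0,0],[0,0,0],[0,0,0],[0,0,0],[0,0,0],[0,0,0],[0,0,0],[0,0,0]],"claw":[0,0,0,0,0,0,0,0,0,0]}'
python3 -m jog '{"twist":[[0,0,0],[0,0,0],[0,0,0],[0,0,0],[0,0,0],[0,0,0],[0,0,0],[0,0,0],[0,0,0],[0,0,0]],"travel":[[0,0,0],[0,0,0],[0,0,0],[0,0,0.5],[0,0,1.5],[0,0,2.5],[0,0,2.5],[0,0,2.5],[0,0,2.5],[0,0,2]],"claw":[0,0,0,0,0,0,0,0,0,0]}'
python3 bx.py .455 .063 .17 .2 .06
```

```text
time: 61.58
ee_pos: [0.4552, 0.0631, 0.005]
eef_rot: [[0.003, 1.0, -0.002], [1.0, -0.003, -0.0], [-0.0, -0.002, -1.0]]
wrist_force: [0.2, -0.6, 0.6]
grip_width: 0.0939
time: 62.42
ee_pos: [0.4551, 0.0628, 0.0068]
eef_rot: [[0.003, 1.0, -0.0], [1.0, -0.003, -0.0], [-0.0, -0.0, -1.0]]
wrist_force: [0.3, 0.1, 0.3]
grip_width: 0.0315
time: 63.25
ee_pos: [0.4553, 0.0629, 0.1488]
eef_rot: [[0.003, 1.0, 0.001], [1.0, -0.003, 0.0], [0.0, 0.001, -1.0]]
wrist_force: [-0.9, 0.3, -0.4]
grip_width: 0.0316
[0.4553 0.0629 0.1488]
wrist 5374 [0.4551 0.0741 0.1941] ((455.25054931640625, 71.77857971191406), (64.99727630615234, 50.68418502807617), 64.78013610839844)
top 27 [0.4618 0.0272 0.1901] ((460.45965576171875, 27.731796264648438), (19.677745819091797, 4.839303016662598), 0.6198415160179138)
```

```bash
python3 -m jog '{"twist":[[0,0,0.0763],[0,0,0.0763],[0,0,0.0763],[0,0,0.0763],[0,0,0.0763],[0,0,0.0763],[0,0,0.0763],[0,0,0.0763],[0,0,0.0763],[0,0,0.0763]],"travel":[[0.92,-0.36,0.3],[0.92,-0.36,0.3],[0.92,-0.36,0.3],[0.92,-0.36,0.3],[0.92,-0.36,0.3],[0.92,-0.36,0.3],[0.92,-0.36,0.3],[0.92,-0.36,0.3],[0.92,-0.36,0.3],[0.92,-0.36,0.3]],"claw":[0,0,0,0,0,0,0,0,0,0]}'
python3 -m jog '{"twist":[[0,0,0.0763],[0,0,0.0763],[0,0,0.0763],[0,0,0.0763],[0,0,0.0763],[0,0,0.0763],[0,0,0.0763],[0,0,0.0763],[0,0,0.0763],[0,0,0.0763]],"travel":[[0.92,-0.36,0],[0.92,-0.36,0],[0.92,-0.36,0],[0.92,-0.36,0],[0.92,-0.36,0],[0.92,-0.36,0],[0.92,-0.36,0],[0.92,-0.36,0],[0.92,-0.36,0],[0.92,-0.36,0]],"claw":[0,0,0,0,0,0,0,0,0,0]}'
python3 -m jog '{"twist":[[0,0,0],[0,0,0],[0,0,0],[0,0,0],[0,0,0],[0,0,0],[0,0,0],[0,0,0],[0,0,0],[0,0,0]],"travel":[[0,0,-0.8],[0,0,-0.8],[0,0,-0.8],[0,0,-0.8],[0,0,-0.8],[0,0,-0.8],[0,0,-0.8],[0,0,0],[0,0,0],[0,0,0]],"claw":[0,0,0,0,0,0,0,0,0,0]}'
python3 bx.py .639 -.009 .15 .185 .06
```

```text
time: 64.18
ee_pos: [0.5467, 0.0264, 0.1757]
eef_rot: [[-0.692, 0.722, -0.002], [0.722, 0.692, -0.0], [0.001, -0.002, -1.0]]
wrist_force: [-0.5, 0.4, -1.0]
grip_width: 0.0317
time: 65.02
ee_pos: [0.6387, -0.0095, 0.1752]
eef_rot: [[-0.999, 0.044, -0.002], [0.044, 0.999, -0.0], [0.002, -0.0, -1.0]]
wrist_force: [-0.4, 0.4, -0.4]
grip_width: 0.0319
time: 65.85
ee_pos: [0.6394, -0.009, 0.1211]
eef_rot: [[-0.999, 0.048, 0.001], [0.048, 0.999, 0.0], [-0.001, 0.0, -1.0]]
wrist_force: [0.2, -0.2, -0.4]
grip_width: 0.0319
[ 0.6394 -0.009   0.1211]
wrist 5718 [ 0.6278 -0.0089  0.1679] ((629.6768798828125, -9.313236236572266), (65.138427734375, 50.946678161621094), 21.73991584777832)
top 278 [ 0.6197 -0.0058  0.1669] ((624.7852172851562, -8.225166320800781), (55.31109619140625, 48.14596176147461), 19.394203186035156)
```

View pics/bx_wrist.png

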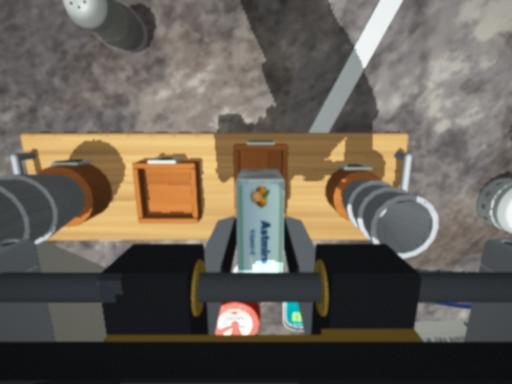

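The wrist view shows the box at (262,220), squarely in line with the tea slot opening at (260,165). Lowering and releasing.

```bash
python3 -m jog '{"twist":[[0,0,0],[0,0,0],[0,0,0],[0,0,0],[0,0,0],[0,0,0],[0,0,0],[0,0,0],[0,0,0],[0,0,0]],"travel":[[0,0,-1.3],[0,0,-1.3],[0,0,-1.3],[0,0,-1.3],[0,0,-1],[0,0,-0.9],[0,0,-0.8],[0,0,-0.7],[0,0,-0.5],[0,0,-0.3]],"claw":[0,0,0,0,0,0,0,0,0,0]}'
python3 -m jog '{"twist":[[0,0,0],[0,0,0],[0,0,0],[0,0,0],[0,0,0],[0,0,0],[0,0,0],[0,0,0],[0,0,0],[0,0,0]],"travel":[[0,0,-0.1],[0,0,0],[0,0,0],[0,0,0],[0,0,0],[0,0,0],[0,0,0],[0,0,0],[0,0,0],[0,0,0]],"claw":[0,0,0,0,5.5,5.5,5.5,5.5,5.5,5.5]}'
python3 -m jog '{"twist":[[0,0,0],[0,0,0],[0,0,0],[0,0,0],[0,0,0],[0,0,0],[0,0,0],[0,0,0],[0,0,0],[0,0,0]],"travel":[[0,0,0.3],[0,0,1],[0,0,2],[0,0,2],[0,0,2],[0,0,2],[0,0,2],[0,0,2],[0,0,2],[0,0,2]],"claw":[5.5,5.5,5.5,5.5,5.5,5.5,9.4,9.4,9.4,9.4]}'
python3 bx.py .639 -.009 .066 .08 .06
```

```text
time: 66.78
ee_pos: [0.639, -0.0091, 0.0261]
eef_rot: [[-0.999, 0.048, -0.0], [0.048, 0.999, 0.0], [0.0, 0.0, -1.0]]
wrist_force: [-0.1, 0.6, -0.5]
grip_width: 0.0315
time: 67.62
ee_pos: [0.6392, -0.0092, 0.0258]
eef_rot: [[-0.999, 0.048, 0.0], [0.048, 0.999, -0.0], [-0.0, -0.0, -1.0]]
wrist_force: [0.5, 0.1, -0.8]
grip_width: 0.0551
time: 68.45
ee_pos: [0.6391, -0.009, 0.2008]
eef_rot: [[-0.999, 0.047, 0.001], [0.047, 0.999, 0.0], [-0.001, 0.0, -1.0]]
wrist_force: [0.5, 0.1, -0.6]
grip_width: 0.078
[ 0.6391 -0.009   0.2008]
wrist 1432 [ 0.6376 -0.0093  0.0716] ((639.1227416992188, -9.484928131103516), (29.373441696166992, 76.71812438964844), 87.4708023071289)
top 332 [ 0.636  -0.0069  0.0721] ((636.836669921875, -6.073108673095703), (28.640642166137695, 77.25056457519531), 88.6038589477539)
```

```bash
python3 -m jog '{"twist":[[0,0,-0.0763],[0,0,-0.0763],[0,0,-0.0763],[0,0,-0.0763],[0,0,-0.0763],[0,0,-0.0763],[0,0,-0.0763],[0,0,-0.0763],[0,0,-0.0763],[0,0,-0.0763]],"travel":[[-0.86,-0.65,0],[-0.86,-0.65,0],[-0.86,-0.65,0],[-0.86,-0.65,0],[-0.86,-0.65,0],[-0.86,-0.65,0],[-0.86,-0.65,0],[-0.86,-0.65,0],[-0.86,-0.65,0],[-0.86,-0.65,0]],"claw":[9.4,9.4,9.4,9.4,9.4,9.4,9.4,9.4,9.4,9.4]}'
python3 -m jog '{"twist":[[0,0,-0.0763],[0,0,-0.0763],[0,0,-0.0763],[0,0,-0.0763],[0,0,-0.0763],[0,0,-0.0763],[0,0,-0.0763],[0,0,-0.0763],[0,0,-0.0763],[0,0,-0.0763]],"travel":[[-0.86,-0.65,0],[-0.86,-0.65,0],[-0.86,-0.65,0],[-0.86,-0.65,0],[-0.86,-0.65,0],[-0.86,-0.65,0],[-0.86,-0.65,0],[-0.86,-0.65,0],[-0.86,-0.65,0],[-0.86,-0.65,0]],"claw":[9.4,9.4,9.4,9.4,9.4,9.4,9.4,9.4,9.4,9.4]}'
python3 bx.py .4665 -.138 .08 .1 .05; python3 sv.py | grep -E "H|spice"
```

```text
time: 69.38
ee_pos: [0.5521, -0.0744, 0.1983]
eef_rot: [[-0.686, 0.727, -0.001], [0.727, 0.686, 0.0], [0.001, -0.001, -1.0]]
wrist_force: [-0.4, -0.4, 0.2]
grip_width: 0.0937
time: 70.22
ee_pos: [0.4661, -0.1393, 0.1984]
eef_rot: [[0.007, 1.0, -0.001], [1.0, -0.007, 0.0], [0.0, -0.001, -1.0]]
wrist_force: [0.0, -1.2, 0.6]
grip_width: 0.0942
[ 0.4661 -0.1393  0.1984]
wrist 526 [ 0.4674 -0.1391  0.086 ] ((467.70416259765625, -139.7861328125), (31.476171493530273, 30.77996253967285), 0.5057972073554993)
top 28 [ 0.4659 -0.1256  0.084 ] ((467.0127868652344, -125.51028442382812), (7.120835781097412, 25.161516189575195), 89.52066040039062)
HL2 [ 0.6202 -0.2144  0.0367] 40 0.0014 0.1545
HS0 [0.6363 0.0925 0.0156] 82 0.0024 0.0871
HS1 [0.6397 0.0945 0.0191] 78 0.0015 0.1138
HS2 [0.6424 0.0955 0.0216] 117 0.0013 0.1407
spice (259, array([0.5824, 0.3041, 0.1061]), ((583.8748779296875, 304.2194519042969), (42.97552490234375, 42.61811065673828), 2.6824164390563965))
```

```bash
python3 -m jog '{"twist":[[0,0,0],[0,0,0],[0,0,0],[0,0,0],[0,0,0],[0,0,0],[0,0,0],[0,0,0],[0,0,0],[0,0,0]],"travel":[[0,0,-2.2],[0,0,-2.2],[0,0,-2.2],[0,0,-2.2],[0,0,-2.2],[0,0,-2.2],[0,0,-1.6],[0,0,-1.3],[0,0,-0.9],[0,0,-0.4]],"claw":[9.4,9.4,9.4,9.4,9.4,9.4,9.4,9.4,9.4,9.4]}'
python3 -m jog '{"twist":[[0,0,0],[0,0,0],[0,0,0],[0,0,0],[0,0,0],[0,0,0],[0,0,0],[0,0,0],[0,0,0],[0,0,0]],"travel":[[0,0,0],[0,0,0],[0,0,0],[0,0,0],[0,0,0],[0,0,0],[0,0,0],[0,0,0],[0,0,0],[0,0,0]],"claw":[0,0,0,0,0,0,0,0,0,0]}'
python3 -m jog '{"twist":[[0,0,0],[0,0,0],[0,0,0],[0,0,0],[0,0,0],[0,0,0],[0,0,0],[0,0,0],[0,0,0],[0,0,0]],"travel":[[0,0,0.5],[0,0,1],[0,0,2],[0,0,2],[0,0,2],[0,0,2],[0,0,2],[0,0,1.5],[0,0,1],[0,0,0.5]],"claw":[0,0,0,0,0,0,0,0,0,0]}'
python3 -m jog '{"twist":[[0,0,0],[0,0,0],[0,0,0],[0,0,0],[0,0,0],[0,0,0],[0,0,0],[0,0,0],[0,0,0],[0,0,0]],"travel":[[1.67,0.27,0],[1.67,0.27,0],[1.67,0.27,0],[1.67,0.27,0],[1.67,0.27,0],[1.67,0.27,0],[1.67,0.27,0],[1.67,0.27,0],[1.67,0.27,0],[1.67,0.27,0]],"claw":[0,0,0,0,0,0,0,0,0,0]}'
python3 -c "
from h import *
im,d,W=look('wrist'); cv2.imwrite('pics/w5.png',im)"
```

```text
time: 71.2
ee_pos: [0.467, -0.1382, 0.0234]
eef_rot: [[0.001, 1.0, -0.001], [1.0, -0.001, 0.001], [0.001, -0.001, -1.0]]
wrist_force: [-0.2, -0.0, 0.0]
grip_width: 0.0938
time: 72.03
ee_pos: [0.4671, -0.1392, 0.0248]
eef_rot: [[0.003, 1.0, -0.0], [1.0, -0.003, -0.0], [-0.0, -0.0, -1.0]]
wrist_force: [-0.6, -0.2, 0.6]
grip_width: 0.0358
time: 72.87
ee_pos: [0.4678, -0.1393, 0.1716]
eef_rot: [[0.003, 1.0, 0.002], [1.0, -0.003, -0.001], [-0.001, 0.002, -1.0]]
wrist_force: [0.4, -0.2, -0.7]
grip_width: 0.0359
time: 73.7
ee_pos: [0.6341, -0.1119, 0.1689]
eef_rot: [[0.003, 1.0, -0.002], [1.0, -0.003, 0.0], [0.0, -0.002, -1.0]]
wrist_force: [-0.5, -0.8, -0.8]
grip_width: 0.0355
```

View pics/w5.png

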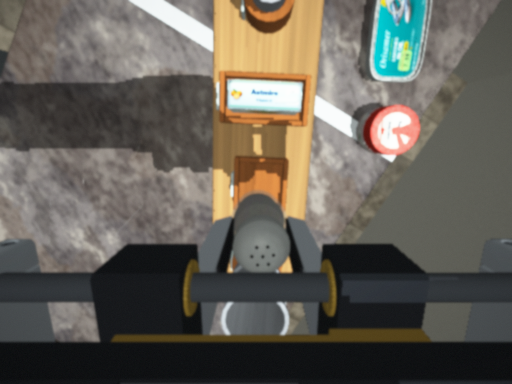

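```bash
python3 -m jog '{"twist":[[0,0,0],[0,0,0],[0,0,0],[0,0,0],[0,0,0],[0,0,0],[0,0,0],[0,0,0],[0,0,0],[0,0,0]],"travel":[[0,0,-0.5],[0,0,-0.5],[0,0,-0.5],[0,0,-0.5],[0,0,-0.5],[0,0,-0.5],[0,0,0],[0,0,0],[0,0,0],[0,0,0]],"claw":[0,0,0,0,0,0,0,0,0,0]}'
python3 - <<'E'
from h import *
st=get_state(); e=st["ee_pos"]; im,d,W=look("wrist"); P=W.reshape(-1,3); P=P[~np.isnan(P[:,0])]
r=np.hypot(P[:,0]-e[0],P[:,1]-e[1]); Q=P[(r<.03)&(P[:,2]<e[2]+.09)]
print(e.round(4),st["grip_width"])
for z in np.arange(-.06,.09,.005):
    q=Q[np.abs(Q[:,2]-e[2]-z)<.0025]
    if len(q)>10: print(z.round(3),len(q),(np.percentile(q[:,0],[2,98])-e[0]).round(4),(np.percentile(q[:,1],[2,98])-e[1]).round(4))
E
```

```text
time: 74.58
ee_pos: [0.6344, -0.1122, 0.1402]
eef_rot: [[0.003, 1.0, 0.001], [1.0, -0.003, -0.0], [-0.0, 0.001, -1.0]]
wrist_force: [0.7, -0.1, -0.2]
grip_width: 0.0356
[ 0.6344 -0.1122  0.1402] 0.03556091781431171
-0.02 19 [-0.0162  0.0095] [0.0117 0.0177]
-0.015 22 [-0.0133  0.0099] [0.0142 0.0185]
-0.01 20 [-0.0166  0.0106] [0.0122 0.019 ]
-0.005 23 [-0.0162  0.011 ] [0.013  0.0193]
-0.0 40 [-0.0188  0.0149] [0.0108 0.02  ]
0.005 93 [-0.0202  0.0183] [0.0062 0.0202]
0.01 146 [-0.0204  0.0186] [0.0057 0.0198]
0.015 161 [-0.0193  0.0174] [0.0062 0.0191]
0.02 164 [-0.0181  0.0178] [0.006  0.0184]
0.025 219 [-0.0229  0.0219] [0.0048 0.0175]
0.03 288 [-0.0266  0.0262] [-0.0019  0.0165]
0.035 301 [-0.0269  0.0269] [-0.0017  0.0158]
0.04 189 [-0.0277  0.028 ] [-0.0027  0.0154]
0.045 233 [-0.0279  0.0277] [-0.0056  0.0157]
0.05 311 [-0.0274  0.0273] [-0.0069  0.0159]
0.055 715 [-0.0262  0.0254] [-0.0106  0.0155]
0.06 1176 [-0.0246  0.0253] [-0.0117  0.0126]
0.065 1079 [-0.0257  0.0255] [-0.0096  0.0089]
0.07 234 [-0.0281  0.0278] [-0.0059  0.0091]
0.075 254 [-0.0281  0.0282] [-0.0035  0.009 ]
0.08 265 [-0.0281  0.0283] [-0.001   0.0091]
0.085 270 [-0.028   0.0276] [0.0021 0.0091]
```

```bash
python3 -m jog '{"twist":[[0,0,0],[0,0,0],[0,0,0],[0,0,0],[0,0,0],[0,0,0],[0,0,0],[0,0,0],[0,0,0],[0,0,0]],"travel":[[0,0,-1.3],[0,0,-1.3],[0,0,-1.3],[0,0,-1.3],[0,0,-1.1],[0,0,-0.9],[0,0,-0.8],[0,0,-0.8],[0,0,-0.5],[0,0,-0.3]],"claw":[0,0,0,0,0,0,0,0,0,0]}'
python3 -m jog '{"twist":[[0,0,0],[0,0,0],[0,0,0],[0,0,0],[0,0,0],[0,0,0],[0,0,0],[0,0,0],[0,0,0],[0,0,0]],"travel":[[0,0,0],[0,0,0],[0,0,0],[0,0,0],[0,0,0],[0,0,0],[0,0,0],[0,0,0],[0,0,0],[0,0,0]],"claw":[0,0,0,6.5,6.5,6.5,6.5,6.5,6.5,6.5]}'
python3 -m jog '{"twist":[[0,0,0],[0,0,0],[0,0,0],[0,0,0],[0,0,0],[0,0,0],[0,0,0],[0,0,0],[0,0,0],[0,0,0]],"travel":[[0,0,0.3],[0,0,1],[0,0,2],[0,0,2],[0,0,2],[0,0,2],[0,0,2],[0,0,2],[0,0,2],[0,0,2]],"claw":[6.5,6.5,6.5,6.5,6.5,6.5,6.5,6.5,6.5,6.5]}'
python3 -m jog '{"twist":[[0,0,0],[0,0,0],[0,0,0],[0,0,0],[0,0,0],[0,0,0],[0,0,0],[0,0,0],[0,0,0],[0,0,0]],"travel":[[-2,0,1],[-2,0,0],[-2,0,0],[-2,0,0],[-2,0,0],[-2,0,0],[-2,0,0],[-2,0,0],[-2,0,0],[0,0,0]],"claw":[6.5,6.5,6.5,6.5,6.5,6.5,6.5,6.5,6.5,6.5]}'
python3 bx.py .634 -.112 .095 .115 .045; python3 sv.py; python3 bx.py .637 -.007 .066 .08 .06; python3 -c "
from h import *
im,d,W=look('side'); cv2.imwrite('pics/sfin.png',cv2.resize(im[100:300,130:400],None,fx=2.9,fy=2.9))"
```

```text
time: 75.47
ee_pos: [0.6339, -0.1121, 0.043]
eef_rot: [[0.003, 1.0, -0.001], [1.0, -0.003, 0.0], [0.0, -0.001, -1.0]]
wrist_force: [1.1, 1.0, -0.9]
grip_width: 0.0357
time: 76.3
ee_pos: [0.6342, -0.1122, 0.0438]
eef_rot: [[0.003, 1.0, 0.0], [1.0, -0.003, 0.0], [0.0, 0.0, -1.0]]
wrist_force: [-0.2, 0.3, 0.7]
grip_width: 0.065
time: 77.13
ee_pos: [0.6341, -0.112, 0.2189]
eef_rot: [[0.003, 1.0, 0.001], [1.0, -0.003, -0.0], [-0.0, 0.001, -1.0]]
wrist_force: [0.3, 0.7, -0.3]
grip_width: 0.0649
time: 77.97
ee_pos: [0.4502, -0.1124, 0.2275]
eef_rot: [[0.004, 1.0, -0.003], [1.0, -0.004, -0.001], [-0.001, -0.003, -1.0]]
wrist_force: [-0.9, -0.4, 0.3]
grip_width: 0.0649
[ 0.4502 -0.1124  0.2275]
wrist 585 [ 0.6309 -0.1119  0.103 ] ((632.2473754882812, -112.38899230957031), (33.644126892089844, 30.0291748046875), 66.48419189453125)
top 0 [nan nan nan] 
HL2 [ 0.6205 -0.2163  0.0368] 41 0.0013 0.154
HS0 [0.6362 0.0924 0.0158] 77 0.0022 0.0866
HS1 [0.6394 0.0944 0.0188] 76 0.0015 0.1135
HS2 [0.6424 0.0955 0.0216] 118 0.0012 0.1408
tea (0, None, None)
salt (0, None, None)
spice (265, array([0.5823, 0.3037, 0.106 ]), ((583.0862426757812, 305.22808837890625), (44.630306243896484, 42.087833404541016), 62.50536346435547))
egg (76, array([0.6673, 0.2854, 0.0528]), ((669.5887451171875, 287.2060241699219), (35.057369232177734, 33.60462951660156), 8.077457427978516))
[ 0.4554 -0.1122  0.2277]
wrist 1557 [ 0.6375 -0.0102  0.0717] ((638.8746337890625, -10.066255569458008), (29.5742244720459, 78.98983764648438), 87.16763305664062)
top 330 [ 0.6363 -0.007   0.072 ] ((637.0293579101562, -6.118934631347656), (28.514724731445312, 76.30297088623047), 88.46581268310547)bx.py:8: RuntimeWarning: Mean of empty slice.
  print(n,len(Q),Q.mean(0).round(4),cv2.minAreaRect(Q[:,:2].astype(np.float32)*1000) if len(Q)>5 else "")
  ret = um.true_divide(
```

View pics/sfin.png

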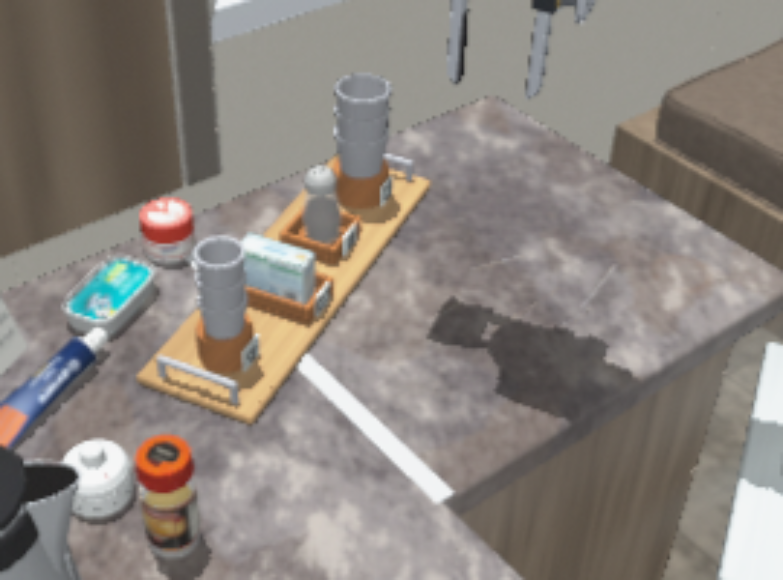

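The side view shows both stacks straight, at (362,130) and (220,290). The shaker is in its slot at (322,205), the tea box is in its slot at (280,270), and the spice jar and egg timer have not moved. The robot is clear of everything, so I'm handing in.

```bash
python3 -c "
from rig import *
print(close_job())"
```

```text
the job is handed in; nothing more can be done
None
```

The picnic set is put away and the job was handed in at about 79 s. All three large and three small tumblers are nested in their holders, the tea box and salt shaker are in their slots, and the robot ended clear of everything.

**Last checks**
- **Large stack:** the rims measured 0.099, 0.127 and 0.154 m, all at natural height. They are centred within about 2 mm and tilted by about 0.01 rad.
- **Small stack:** the rims measured 0.086, 0.113 and 0.141 m, all on axis.
- **Tea box:** its top is at 0.072 m, lengthwise in the slot, and about 1 mm from its centre.
- **Salt shaker:** it is upright and about 2 mm from the slot centre. Only the wrist camera could check this, because the arm blocked the top view.
- **Spice jar and egg timer:** neither moved, and I never saw any object knocked aside.

**What went wrong or disagreed**
- **First grasp:** this try on a large tumbler failed. The fingertips sit about 21 mm short of the stated TCP, so they closed on the rim with an upward force of about 17 N. The cup came back to its place unharmed, and I went 21 mm deeper from then on.
- **Cameras:** the wrist and top cameras disagreed by up to 4 mm in y and 1 mm in x. I averaged them and lined the cups up from the wrist view.
- **First small tumbler:** it pushed sideways on its holder with about 5 N before I re-centred it.
- **Large stack at hand-in:** the arm partly hid it from the top camera in the last survey. The full readings above are from earlier, and the final side view shows it straight.

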